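# Seat the relay and probe its test pad

## Task

Get the relay ready for its signal check: press it fully home into the black socket of the relay test board and let go of it. Then draw the spring-tip tester pen out of its slanted stand and hold it upright, square to the board, with its tip on the round ringed test pad and the sprung tip pushed in about half way, never hard against its stop. The job finishes while you are still holding the pen there; don't knock the things lying around.

Things in the scene. Friction and masses are not known exactly. Their poses are not given: they have to be found in the camera images.
- relay: black relay block with a yellow stripe round it, 26 (x) x 46 (y) x 16 (z) mm, about 30 g, a plain box lying flat on the bench. Origin: centre of its underside. Either way round fits the socket.
- tester: relay test board, fixed to the bench: teal circuit board on an aluminium plate 116 (x) x 176 (y) mm, black relay socket on its +y half, a row of four brass test pads on its -y half. Origin: centre of the underside; board face at z = 18 mm. Grey terminal block (top z = 30) at x -18 to 18, y -77 to -65 mm; small capacitor (top z = 30) at x -40, y 62 mm.
- socket_floor (a point): centre of the socket's floor, at (0, 26, 18) mm on the test board, same axes. Recess 29 (x) x 49 (y) mm, lead-in slope 2.5 mm wide all round, walls 6 mm thick and 9 mm high: a seated relay stays 7 mm proud of the rim. A sprung copper contact in each end wall (+y and -y) pinches it: a relay just laid in stops 3 to 6 mm short; pushing it past them to the floor takes 5 to 12 N, then it stays.
- round_pad (a point): centre of the round brass test pad, 10 mm across, inside a white printed ring; the other three pads are plain 8 mm squares in the same row (20 mm pitch). At board face height, axes those of the test board; at x = +10, y = -46 mm on it.
- stand: pen stand, fixed to the bench: dark steel base 100 (x, -42 to +58) x 76 (y) x 10 mm with a black tube, 26 mm across, 40 mm deep, bore 12 mm, between two aluminium cheeks; the tube leans 25 degrees from vertical towards the stand's -x. Origin: on the bench under the base; the tube's mouth is at (-10, 0, 66) mm.
- pen: tester pen, 50 g, hung by its collar in the slanted tube. Origin: on its axis at the collar's underside (on the tube's mouth); z runs along the pen to the cap. Collar 22 mm across, z 0 to 4; round grey barrel 16 mm across, z 4 to 70 (grip at z = 40); cap to 80; nose 11 mm across to z -28; sprung brass tip to z -46 mm. Upright: z straight up.
- pen_tip (a point): the end point of the pen's sprung brass tip (3 mm across), 46 mm below the pen's origin when the tip is fully out; it moves with the tip.
- plunger (a joint): how far the sprung tip is pushed into the pen: 0 fully out, 0.008 m against its stop, half way is 0.004. The spring needs 1 N to start and 3 N at the stop; 2 N half way.
- solder_spool: solder spool, 77 x 52 x 36 mm, a loose bystander; origin centre of the underside.
- flux_bottle: dropper bottle, 35 mm across, 94 mm high, a loose bystander; origin centre of the underside.
- tweezers: steel tweezers, 14 x 119 x 10 mm, lying flat, a loose bystander; origin centre of the underside.
- stand_mouth (a point): centre of the mouth of the stand's slanted tube, where the pen's collar rests at the start; axes those of the stand. Draw the pen out along its own axis by 50 mm or more before turning it.
Not all that is in view belongs to the job. Several things have the shape of the stand; the one meant has the colours described above.

How it is judged:
By the outcome, as a careful person would: the job done as asked, in the order asked, and still so for the second after the job is handed in, while the arm keeps its last pose, push and grip.
It also fails if it takes over 59 s, if anything falls off the work surface, if the arm or the gripper's body presses on something with over 40 N, if the wrist force passes 120 N, or if a joint passes its speed limit or range.

## Robot

A 7-joint arm with a two-finger parallel gripper is mounted at the origin on a cart in front of the work surface, level with it; the furniture and walls round the work are solid. World frame = base frame: x ahead of the robot, y to its left, z up, the work surface at z = 0. Lengths are in m, angles in rad, forces in N, time in s.
With the tool pointing down it reaches from about 0.4 to 0.85 m from the base axis. Payload 10.4 kg.
Tool frame: the origin (TCP) lies midway between the tips of the shut fingers; the grasp point (between the pads) lies 19 mm behind it (manip.tcp_to_grasp is the distance from the TCP to the grasp point, in m); z points along the fingers, y is the line along which they close (so a half turn about z gives the same grasp; the last joint's range is limited). The gripper opens to 85 mm and grips with 20 to 120 N. Pads are 22 mm wide; open, the fingers measure 114 mm over their backs; the gripper's body (76 mm by 85 mm) begins 54 mm behind the grasp point. The pads swing forward as they close: fully open they stand 13 mm farther back than shut.
Start: joints at [-1.147, 0.332, -0.065, 1.46, 0.022, 1.35, -0.088], TCP at [0.27, 0.564, 0.231] pointing down, gripper open.
Joint ranges: [-2.6, 2.6], [-0.5, 2.12], [-1.47, 1.34], [0.16, 2.42], [-1.27, 4.41], [0.06, 2.06], [-2.6, 2.6]. Speed limits (rad/s): [2.22, 2.22, 2.79, 2.79, 3.14, 3.14, 3.14].

## Interface

Orientations are given as a unit quaternion [x, y, z, w].
In Python, from workcell import manip gives the robot as it stands.
- The arm moves only by the shell command python3 -m jog 'ROWS' [FORCE]. ROWS is a JSON object of lists of equal length, an entry for each row: "offset": the shift along the world's x, y, z in m, a list of three; "yaw": the turn about the world's z in degrees; "jaw": the closure, from 0 (fully open) to 1 (shut). A call has 1 to 20 rows; each row shifts and turns the commanded pose from where the row before left it; what a row does not reach is not made up. A row lasts 1/12 s, in which the tool goes at most 41.7 mm and 7.16 degrees, less where a joint would pass 70% of its speed; a pose out of reach is approached as far as the arm can. A call is refused whole if a number of a shift passes 0.0417 or a number of a turn 7.16, either way. A call with a gripper value outside its range is refused whole. The fingers move at their own pace and stop on an object; FORCE is the grip in N (left out, the last holds). Time passes only in rows, so rows that do not move let the fingers close. It gives the time, the measured TCP pose, the force, the opening and the grip force at its end, in the units of the state.
- manip.get_obs(): the state, without advancing time (a new reading comes with each control period).
- manip.camera(name): name is "side" or "top" or "wrist"; returns a dict with "frame" (480x640x3 uint8, red, green, blue), "camera_matrix" (3x3 intrinsics, pixels), "eye" and "attitude" of the camera in the world; the wrist camera has in their place "hand_eye" (4x4, takes a point from camera to tool coordinates, whose origin is the TCP and whose axes are the flange's). Camera axes: x right, y up, looking along -z (the intrinsics and any distortion apply to the point x, -y, -z); pixel columns grow to the right and rows downward; lengths in m; the calibration is good to about 2 mm. A picture is of the moment at which its call begins: read the wrist's pose just before it. There is no depth.
- manip.hand_in(): hands the job in; it is judged then, once.
Trained networks look in a picture, given as the dict that the camera call returned (one of the last four; its "shot" number tells which), for a name from the list of things; names that differ only in an ending like _2 or _b are one class to them, and where a whole thing is asked for, a point or a joint stands for the part that bears it (a point fixed in the world has none). Each returns a list of dicts, best first, with "score" (0 to 1); they miss things now and then, are a little off and sometimes report something else, mostly with a low value. They report only what shows in the picture. A call takes as long as a camera call. They do not tell look-alikes from the thing itself.
- manip.masks_of(picture, name): "region" (480x640 bool, what is visible of it).
- manip.tip_of(picture, name): "at" ([x, y, z] in m, in world coordinates, good to about 4 mm: a listed point, or the origin of a listed thing).
The state is a dict: "clock": time; "joint_pos": joint angles; "joint_velocities": joint speeds; "tau": joint torques, N m; "position": TCP position; "ee_rot": TCP orientation; "ft_force": force on the tool from outside, world axes, zero at the start; "torque": the same for the moment, N m; "grip_width": opening from 0.0 (shut) to 1.0 (fully open); "grasp_force": force on a finger pad.
Only numpy, scipy, OpenCV 4.12 (cv2) and the standard library are available. Lean on these libraries where they do the work, as an engineer would, in place of code of your own. Each camera call takes 0.05 s, during which the arm holds its last target. There are 200 camera calls.

## Working session

There is one attempt and no reset: what is moved stays moved. The work goes in short steps, Python scripts to look and compute and a shell command to move; the robot and the scene stay as the last step left them, time stands still between calls to the robot, and variables do not carry over. Pictures are saved under pics/ and viewed, at most 10 in all, crops included, and the job is handed in when it is done.

```bash
ls; mkdir -p pics; python3 -m jog --help 2>&1 | head -20
cat > h.py <<'E'
import numpy as np, cv2
from workcell import manip
from scipy.spatial.transform import Rotation as R
def shot(n):
    o=manip.get_obs(); p=manip.camera(n)
    K=np.array(p['camera_matrix'])
    if n=='wrist':
        T=np.eye(4);T[:3,:3]=R.from_quat(o['ee_rot']).as_matrix();T[:3,3]=o['position'];W=T@np.array(p['hand_eye'])
        p['W']=W
    else:
        a=np.array(p['attitude']); W=np.eye(4); W[:3,:3]=a if a.shape==(3,3) else R.from_quat(a).as_matrix(); W[:3,3]=p['eye']; p['W']=W
    return p
def ray(p,uv):
    K=np.array(p['camera_matrix']); D=p.get('distortion'); 
    x=cv2.undistortPoints(np.array([[uv]],float),K,None if D is None else np.array(D))[0,0]
    d=p['W'][:3,:3]@np.array([x[0],-x[1],-1]); return p['W'][:3,3],d/np.linalg.norm(d)
def onz(p,uv,z):
    e,d=ray(p,uv); return e+d*(z-e[2])/d[2]
def tri(obs):
    A=np.zeros((3,3));b=np.zeros(3)
    for p,uv in obs:
        e,d=ray(p,uv);M=np.eye(3)-np.outer(d,d);A+=M;b+=M@e
    x=np.linalg.solve(A,b); return x,[np.linalg.norm((np.eye(3)-np.outer(d,d))@(x-e)) for e,d in [ray(p,uv) for p,uv in obs]]
def proj(p,X):
    W=p['W'];c=W[:3,:3].T@(np.array(X)-W[:3,3]);K=np.array(p['camera_matrix']);D=p.get('distortion')
    q,_=cv2.projectPoints(np.array([[c[0],-c[1],-c[2]]]),np.zeros(3),np.zeros(3),K,None if D is None else np.array(D));return q[0,0]
def save(p,n): cv2.imwrite('pics/'+n,p['frame'][:,:,::-1])
E
python3 - <<'E'
from h import *
o=manip.get_obs()
for k,v in o.items(): print(k,np.round(v,4))
print(manip.tcp_to_grasp)
for n in ['top','side','wrist']:
    p=shot(n); save(p,n+'0.png'); print(n,[k for k in p if k!='frame'],np.round(p['W'],3).tolist(),np.array(p['camera_matrix']).round(1).tolist(),p.get('distortion'))
    for t in ['relay','tester','socket_floor','round_pad','stand','stand_mouth','pen','pen_tip']:
        print(' ',t,[(np.round(d['at'],3).tolist(),round(d['score'],2)) for d in manip.tip_of(p,t)])
E
```

```text
pics
invalid input: not JSON, or not a number
clock 0.0
joint_pos [-1.1466  0.3329 -0.0647  1.4609  0.0216  1.3499 -0.0885]
joint_velocities [-0.0005  0.001   0.0001 -0.0004 -0.0023 -0.0002 -0.0012]
tau [-4.0000e-04 -6.2546e+01  4.8800e-02 -3.9158e+01  1.6200e-02  1.0300e-02
 -0.0000e+00]
position [0.2699 0.5633 0.2305]
ee_rot [ 2.216e-01  9.751e-01 -7.000e-04 -1.000e-04]
ft_force [-0.4514  0.0017  0.1342]
torque [-0.0107  0.0205 -0.0239]
grasp_force 0.0
grip_width 0.9995
0.0187
top ['camera_matrix', 'eye', 'attitude', 'shot', 'W'] [[0.008, 0.99, -0.141, 0.331], [-1.0, 0.011, 0.018, -0.025], [0.019, 0.141, 0.99, 1.52], [0.0, 0.0, 0.0, 1.0]] [[567.1, 0.0, 319.3], [0.0, 567.1, 243.6], [0.0, 0.0, 1.0]] None
  relay [([0.479, 0.318, -0.002], 0.48)]
  tester [([0.534, 0.056, -0.004], 0.84)]
  socket_floor [([0.528, 0.078, 0.019], 0.77), ([0.687, 0.021, -0.0], 0.19)]
  round_pad [([0.558, 0.016, 0.02], 0.6)]
  stand [([0.574, -0.187, 0.0], 0.84), ([0.457, -0.434, -0.001], 0.78)]
  stand_mouth [([0.446, -0.43, 0.066], 0.89), ([0.561, -0.191, 0.066], 0.77), ([0.524, 0.078, 0.02], 0.6)]
  pen
[... 340 characters left out ...]
0.39)]
  tester [([0.536, 0.053, -0.002], 0.69)]
  socket_floor [([0.53, 0.08, 0.02], 0.69)]
  round_pad [([0.556, 0.012, 0.02], 0.82)]
  stand [([0.566, -0.189, 0.0], 0.88), ([0.46, -0.434, -0.003], 0.87)]
  stand_mouth [([0.562, -0.188, 0.066], 0.98), ([0.452, -0.429, 0.064], 0.84)]
  pen [([0.559, -0.19, 0.068], 0.61)]
  pen_tip []
wrist ['camera_matrix', 'hand_eye', 'shot', 'W'] [[0.432, -0.858, -0.278, 0.198], [0.902, 0.412, 0.133, 0.598], [0.001, -0.308, 0.951, 0.374], [0.0, 0.0, 0.0, 1.0]] [[387.9, 0.0, 320.5], [0.0, 387.9, 240.4], [0.0, 0.0, 1.0]] None
  relay [([0.478, 0.325, 0.004], 0.6)]
  tester []
  socket_floor []
  round_pad []
  stand []
  stand_mouth []
  pen []
  pen_tip []
```

```bash
cd pics; python3 -c "
import cv2
a=cv2.imread('side0.png');cv2.imwrite('c1.png',cv2.resize(a[100:400,100:500],(800,600),interpolation=cv2.INTER_CUBIC))
a=cv2.imread('top0.png');cv2.imwrite('c0.png',cv2.resize(a[90:390,100:500],(800,600),interpolation=cv2.INTER_CUBIC))"
```

```text
(no output)
```

View pics/c0.png

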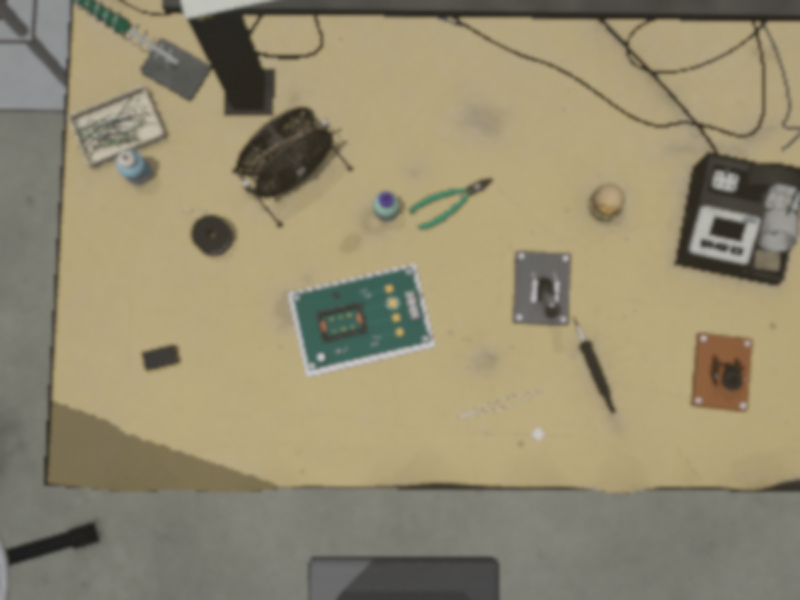

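View pics/side0.png

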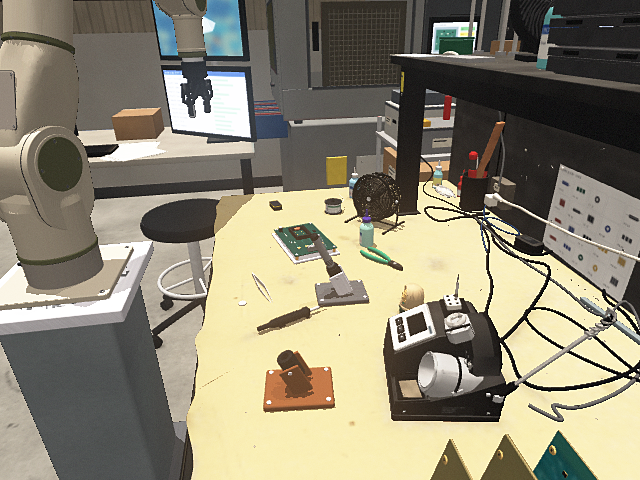

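The true stand is the dark steel one with aluminium cheeks, at side px (340,285) and world (0.57,-0.19). The orange stand at side px (300,385) is a look-alike. The relay is at top-crop px (160,357), world (0.48,0.32). Things that could be taken for the relay are the socket at (342,322) and the box near (175,68). Things that could be taken for the pen are the screwdriver/iron lying at (597,370) and the dummy in the orange stand. I'll move above the relay to check it close up.

```bash
python3 -m jog '{"offset":[[0.022,-0.03,-0.003],[0.022,-0.03,-0.003],[0.022,-0.03,-0.003],[0.022,-0.03,-0.003],[0.022,-0.03,-0.003],[0.022,-0.03,-0.003],[0.022,-0.03,-0.003],[0.022,-0.03,-0.003],[0,0,0]],"yaw":[-6.5,-6.5,-6.5,-6.5,-6.5,-6.5,-6.5,-6.5,0],"jaw":[0,0,0,0,0,0,0,0,0]}' 40
python3 - <<'E'
from h import *
o=manip.get_obs();print(np.round(o['position'],4),R.from_quat(o['ee_rot']).as_matrix()[:,1].round(3))
p=shot('wrist');save(p,'w1.png')
for m in manip.masks_of(p,'relay')[:2]:
    c=cv2.minAreaRect(np.argwhere(m['region'])[:,::-1].astype(np.float32));print(m['score'],m['region'].sum(),c)
    cs,_=cv2.findContours(m['region'].astype(np.uint8),0,1);k=max(cs,key=cv2.contourArea);
    ap=cv2.approxPolyDP(cv2.convexHull(k),5,True)[:,0];print(ap.tolist());print([onz(p,a.astype(float),.016).round(4).tolist() for a in ap])
print([(d['at'],d['score']) for d in manip.tip_of(p,'relay')])
E
```

```text
clock: 2.1
position: [0.4509, 0.316, 0.2073]
ee_rot: [0.633, 0.774, -0.0, 0.002]
ft_force: [0.5, 0.1, -0.3]
grip_width: 0.999
grasp_force: 0.0
[0.4509 0.316  0.2073] [0.98  0.198 0.001]
0.81 1526 ((352.0, 209.5), (53.0, 30.0), 90.0)
[[364, 184], [367, 232], [341, 236], [337, 185]]
[[0.4836, 0.3447, 0.016], [0.4963, 0.3031, 0.016], [0.4742, 0.2948, 0.016], [0.4609, 0.3393, 0.016]]
0.44 6854 ((344.0, 410.0), (74.0, 110.0), 90.0)
[[398, 374], [396, 447], [317, 443], [294, 435], [291, 378]]
[[0.5628, 0.162, 0.016], [0.5851, 0.0696, 0.016], [0.4991, 0.0581, 0.016], [0.4725, 0.064, 0.016], [0.4565, 0.1358, 0.016]]
[([0.4781, 0.3239, 0.0013], 0.67)]
```

View pics/w1.png

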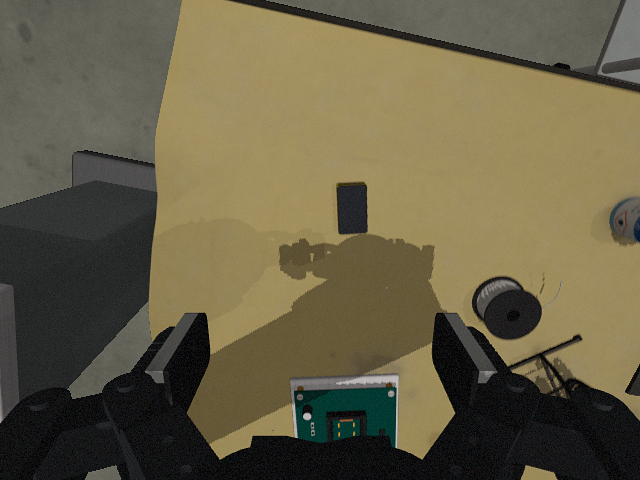

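Relay confirmed at px (352,209): black, with the yellow stripe at its edge, clear of the spool at (505,308). I'll get closer for a second view to check its height and yaw.

```bash
cp -n pics/w1.png /tmp; python3 -m jog '{"offset":[[0.007,-0.003,-0.03],[0.007,-0.003,-0.03],[0.007,-0.003,-0.03],[0.007,-0.003,0],[0,0,0]],"yaw":[1.4,1.4,1.4,1.4,0],"jaw":[0,0,0,0,0]}'
cat >> h.py <<'E'
def quad(p,name,z):
    m=manip.masks_of(p,name)[0]; cs,_=cv2.findContours(m['region'].astype(np.uint8),0,1);k=max(cs,key=cv2.contourArea)
    W=np.array([onz(p,a.astype(float),z)[:2] for a in k[:,0]],np.float32)*1000
    (cx,cy),s,a=cv2.minAreaRect(W); return m,(cx,cy),s,a
E
python3 - <<'E'
from h import *
o=manip.get_obs();print(np.round(o['position'],4),R.from_quat(o['ee_rot']).as_matrix()[:,1].round(3))
p=shot('wrist');save(p,'w2.png')
for z in (0.008,.016,.024): 
    m,c,s,a=quad(p,'relay',z);print(z,m['score'],np.round(c,1),np.round(s,1),a)
print([(d['at'],d['score']) for d in manip.tip_of(p,'relay')])
c=np.argwhere(m['region']).mean(0)[::-1];print(c)
# triangulate centroid with w1 (pose typed from print) and top view
t=shot('top');mt=manip.masks_of(t,'relay')[0];ct=np.argwhere(mt['region']).mean(0)[::-1];print(mt['score'],ct,tri([(p,c),(t,ct)]))
E
```

```text
clock: 2.67
position: [0.4734, 0.3116, 0.1155]
ee_rot: [0.587, 0.81, -0.002, -0.0]
ft_force: [-0.2, -0.7, 0.9]
grip_width: 1.0
grasp_force: 0.0
[0.4734 0.3116 0.1155] [ 0.95   0.312 -0.003]
0.008 0.61 [479.1 319.1] [28.8 49.3] 14.365754127502441
0.016 0.61 [478.1 321.3] [27.9 47.8] 14.365791320800781
0.024 0.61 [477.2 323.4] [27.  46.2] 14.365812301635742
[([0.4784, 0.3246, 0.0019], 0.75)]
[333.16475893 229.13111342]
0.58 [181.45185185 268.15555556] (array([ 0.47896663,  0.3171449 , -0.00169762]), [np.float64(0.0013459371457420829), np.float64(0.0013459371457421943)])
```

View pics/w2.png

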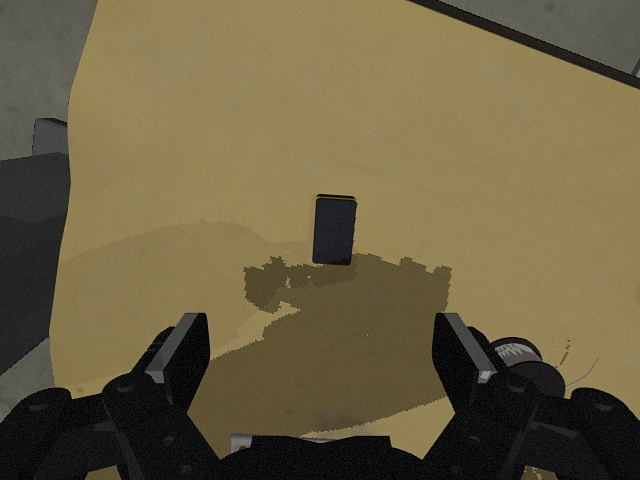

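Relay seen at px (334,229), size 28x48 mm at z=16, yaw about 14.4°. This agrees with the description. I'll position above it and descend.

```bash
python3 -m jog '{"offset":[[0,0.008,0],[0,0.008,-0.02],[0,0,-0.02],[0,0,0],[0,0,0]],"yaw":[-1.3,-1.3,0,0,0],"jaw":[0,0,0,0,0]}'; python3 -c "
from h import *
o=manip.get_obs();y=R.from_quat(o['ee_rot']).as_matrix();print(o['position'],np.degrees(np.arctan2(y[1,1],y[0,1])))
p=shot('wrist')
m,c,s,a=quad(p,'relay',.016);print(m['score'],c,s,a);print([(d['at'],d['score']) for d in manip.tip_of(p,'relay')])"
```

```text
clock: 3.43
position: [0.4735, 0.3274, 0.0771]
ee_rot: [0.606, 0.796, -0.001, -0.0]
ft_force: [0.1, 0.3, 1.0]
grip_width: 1.003
grasp_force: 0.0
[0.47348008 0.32737474 0.07713567] 15.419983751554776
0.93 (478.32379150390625, 321.9032897949219) (25.759082794189453, 48.158809661865234) 14.640093803405762
[([0.4779, 0.3272, -0.0008], 0.68)]
```

```bash
python3 -m jog '{"offset":[[0.0048,-0.006,-0.02],[0,0,-0.02],[0,0,-0.018],[0,0,-0.012],[0,0,0],[0,0,0],[0,0,0],[0,0,0],[0,0,0],[0,0,0],[0,0,0]],"yaw":[-0.8,0,0,0,0,0,0,0,0,0,0],"jaw":[0,0,0,0,0,1,1,1,1,1,1]}' 40
```

```text
clock: 4.5
position: [0.4794, 0.3221, 0.0083]
ee_rot: [0.612, 0.791, 0.001, 0.0]
ft_force: [-1.0, -0.6, 6.2]
grip_width: 0.291
grasp_force: 40.1
```

```bash
python3 -m jog '{"offset":[[0,0,0.005],[0,0,0.01],[0,0,0.03],[0,0,0.04],[0,0,0.03],[0,0,0]],"yaw":[0,0,0,0,0,0],"jaw":[1,1,1,1,1,1]}' ; python3 -c "
from h import *
s=shot('side');c=np.round(proj(s,manip.get_obs()['position'])).astype(int);print(c,proj(s,np.array(manip.get_obs()['position'])+[0,0,.02]))
f=s['frame'][c[1]-40:c[1]+35,c[0]-50:c[0]+50,::-1];cv2.imwrite('pics/s2.png',cv2.resize(f,(800,600),interpolation=cv2.INTER_NEAREST))
w=shot('wrist');f=w['frame'][200:440,160:480,::-1];cv2.imwrite('pics/w3.png',cv2.resize(f,(640,480)))"
```

```text
clock: 5.0
position: [0.4818, 0.3236, 0.1299]
ee_rot: [0.612, 0.791, 0.005, 0.001]
ft_force: [1.2, 0.8, -1.1]
grip_width: 0.294
grasp_force: 39.4
[273 166] [272.39318861 159.73660045]
```

View pics/w3.png

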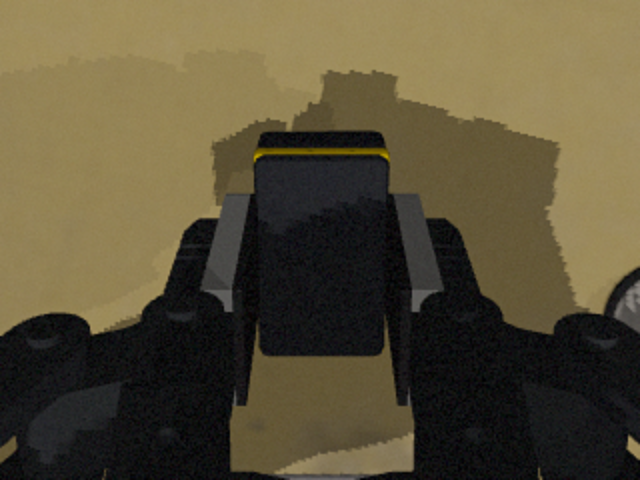

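The relay is held level and square in the pads (crop px (320,240)). Next I'll measure the board from above, at two places.

```bash
python3 -m jog '{"offset":[[0.005,-0.035,0.01],[0.005,-0.035,0.01],[0.005,-0.035,0.01],[0.005,-0.035,0.01],[0.005,-0.035,0.01],[0.005,-0.035,0.01],[0.005,-0.035,0.01],[0.005,-0.035,0.01],[0.005,-0.035,0.01],[0,0,0],[0,0,0]],"yaw":[0,0,0,0,0,0,0,0,0,0,0],"jaw":[1,1,1,1,1,1,1,1,1,1,1]}'
cat > m.py <<'E'
from h import *
import sys
o=manip.get_obs();y=R.from_quat(o['ee_rot']).as_matrix();print(o['position'].__class__,np.round(o['position'],4),np.degrees(np.arctan2(y[1,1],y[0,1])))
p=shot('wrist');save(p,sys.argv[1])
for n in sys.argv[2:]:
    print(n,[(np.round(d['at'],4).tolist(),round(d['score'],2)) for d in manip.tip_of(p,n)])
try:
    m,c,s,a=quad(p,'tester',.018);print(m['score'],c,s,a)
except Exception as e: print(e)
E
python3 m.py w4.png socket_floor round_pad tester; python3 m.py w5.png socket_floor round_pad tester
```

```text
clock: 6.02
position: [0.5236, 0.0044, 0.2119]
ee_rot: [0.613, 0.79, -0.0, -0.0]
ft_force: [-0.1, -0.4, -0.5]
grip_width: 0.294
grasp_force: 39.4
<class 'numpy.ndarray'> [0.5236 0.0044 0.2119] 14.352173404531012
socket_floor [([0.5262, 0.0763, 0.0185], 0.74)]
round_pad [([0.5497, 0.0085, 0.0148], 0.59)]
tester []
0.64 (532.2254638671875, 54.12860870361328) (112.92784118652344, 170.501220703125) 14.037344932556152
<class 'numpy.ndarray'> [0.5234 0.0081 0.2116] 14.73190979677395
socket_floor [([0.5524, 0.0093, 0.0141], 0.69), ([0.5259, 0.0762, 0.0184], 0.64), ([0.5667, -0.1914, 0.002], 0.52), ([0.6908, 0.0233, -0.0015], 0.39)]
round_pad [([0.5531, 0.0078, 0.017], 0.9)]
tester [([0.5331, 0.0519, -0.0004], 0.79)]
0.74 (531.8794555664062, 54.671058654785156) (112.89512634277344, 169.62408447265625) 13.954330444335938
```

View pics/w4.png

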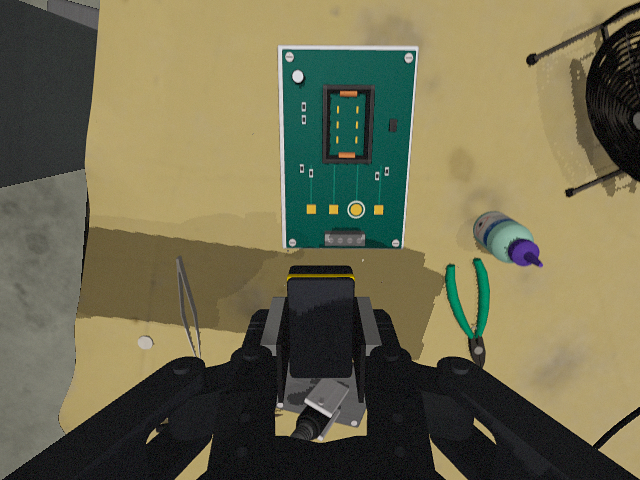

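The board is fully in view: socket centre at px (348,124), round ringed pad third in its row at (356,209), board corners (279,46) and (403,248). I'll fit its pose from these pixels.

```bash
cat > fit.py <<'E'
from h import *
from scipy.optimize import least_squares
def fit(p,P,U,planar0):
    f=lambda q:(np.array([proj(p,[q[0]+np.cos(q[2])*a-np.sin(q[2])*b,q[1]+np.sin(q[2])*a+np.cos(q[2])*b,c+(q[3] if len(q)>3 else 0)]) for a,b,c in P])-U).ravel()
    r=least_squares(f,planar0); return r.x,np.sqrt((r.fun**2).mean()),f(r.x).reshape(-1,2)
E
python3 - <<'E'
from fit import *
p=shot('wrist')
im=p['frame'].astype(int)
# yellow pads & white ring refine
y=((im[:,:,0]>170)&(im[:,:,1]>130)&(im[:,:,2]<110)).astype(np.uint8); y[:195]=0;y[225:]=0;y[:,:290]=0;y[:,400:]=0
n,l,s,c=cv2.connectedComponentsWithStats(y);print([(s[i,4],c[i].round(1).tolist()) for i in range(1,n) if s[i,4]>15])
dk=(im.sum(2)<130).astype(np.uint8);dk[:70]=0;dk[180:]=0;dk[:,:310]=0;dk[:,385:]=0
n,l,s,_=cv2.connectedComponentsWithStats(dk);i=1+np.argmax(s[1:,4]);k=np.argwhere(l==i)[:,::-1].astype(np.float32);bx=cv2.minAreaRect(k);print(bx)
P=[(x,-46,18) for x in (-30,-10,10,30)];C=[c[i] for i in range(1,n+0)] if 0 else None
np.save('/tmp/k.npy',k)
E
```

```text
[(np.int32(71), [309.5, 212.1]), (np.int32(64), [332.1, 212.4]), (np.int32(91), [354.5, 212.8]), (np.int32(76), [377.1, 213.0])]
((346.66680908203125, 128.16189575195312), (43.26805877685547, 69.57160949707031), 1.6365771293640137)
```

```bash
cat > bd.py <<'E'
from fit import *
def meas():
    for _ in range(1):
        p=shot('wrist'); im=p['frame'].astype(int)
    c0=proj(p,[.5515,.0085,.018]); r=65
    y=((im[:,:,0]>170)&(im[:,:,1]>130)&(im[:,:,2]<110)).astype(np.uint8); M=np.zeros_like(y);M[int(c0[1])-16:int(c0[1])+16,int(c0[0])-r:int(c0[0])+r]=1
    n,l,s,c=cv2.connectedComponentsWithStats(y*M);U=sorted([c[i].tolist() for i in range(1,n) if s[i,4]>25])
    s0=proj(p,[.527,.077,.027]);dk=(im.sum(2)<130).astype(np.uint8);M[:]=0;M[int(s0[1])-55:int(s0[1])+50,int(s0[0])-36:int(s0[0])+33]=1
    n,l,s,_=cv2.connectedComponentsWithStats(dk*M);i=1+np.argmax(s[1:,4]);bx=cv2.minAreaRect(np.argwhere(l==i)[:,::-1].astype(np.float32))
    U.append(bx[0]);print(np.round(U,1).tolist(),bx[1]); return p,np.array(U)
P=np.array([(-30,-46,18),(-10,-46,18),(10,-46,18),(30,-46,18),(0,26,27)])/1000
def rep(p,U):
    q,e,_=fit(p,P,U,[.532,.054,.24]);print('z fixed',q[:2].round(4),np.degrees(q[2]).round(2),e.round(2))
    q,e,_=fit(p,P,U,[.532,.054,.24,0]);print('z free',q[:2].round(4),np.degrees(q[2]).round(2),q[3].round(4),e.round(2))
def w(q,a): return [q[0]+np.cos(q[2])*a[0]-np.sin(q[2])*a[1],q[1]+np.sin(q[2])*a[0]+np.cos(q[2])*a[1]]
E
python3 -c "
from bd import *
import pickle
p,U=meas();rep(p,U);pickle.dump((p,U),open('/tmp/a.pk','wb'))"
python3 -m jog '{"offset":[[-0.01,-0.008,-0.01],[-0.01,-0.008,-0.02],[-0.01,-0.008,-0.02],[0,0,0],[0,0,0],[0,0,0]],"yaw":[0,0,0,0,0,0],"jaw":[1,1,1,1,1,1]}'
python3 -c "
from bd import *
import pickle
a,Ua=pickle.load(open('/tmp/a.pk','rb'))
p,U=meas();rep(p,U)
for i in range(5): x,e=tri([(a,Ua[i]),(p,U[i])]);print(x.round(4),e[0].round(4))
f=lambda q:np.r_[np.concatenate([(np.array([proj(c,[*w(q,t),t[2]+q[3]]) for t in P])-V).ravel() for c,V in((a,Ua),(p,U))])]
r=least_squares(f,[.532,.054,.24,0]);q=r.x;print('joint',q.round(4),np.degrees(q[2]),np.sqrt((r.fun**2).mean()),'sock',np.round(w(q,(0,.026)),4),'pad',np.round(w(q,(.01,-.046)),4))
"
```

```text
[[309.6, 211.8], [332.0, 212.5], [354.5, 212.6], [376.9, 213.0], [410.2, 212.5], [346.7, 127.8]] (43.26109313964844, 69.55650329589844)
clock: 7.12
position: [0.4949, -0.0167, 0.1636]
ee_rot: [0.611, 0.791, 0.001, 0.001]
ft_force: [-0.3, 0.2, -0.0]
grip_width: 0.29
grasp_force: 39.5Traceback (most recent call last):
  File "<string>", line 4, in <module>
    p,U=meas();rep(p,U);pickle.dump((p,U),open('/tmp/a.pk','wb'))
               ~~~^^^^^
  File "bd.py", line 13, in rep
    q,e,_=fit(p,P,U,[.532,.054,.24]);print('z fixed',q[:2].round(4),np.degrees(q[2]).round(2),e.round(2))
          ~~~^^^^^^^^^^^^^^^^^^^^^^^
  File "fit.py", line 5, in fit
    r=least_squares(f,planar0); return r.x,np.sqrt((r.fun**2).mean()),f(r.x).reshape(-1,2)
    return func(*args, **kwargs)
    vector_fun = VectorFunction(
        fun_wrapped,
    ...<6 lines>...
        workers=workers
    )
    self._update_fun()
    ~~~~~~~~~~~~~~~~^^
    self.f = self.fun_wrapped(xp_copy(self.x))
             ~~~~~~~~~~~~~~~~^^^^^^^^^^^^^^^^^
    return np.atleast_1d(self.fun(x))
                         ~~~~~~~~^^^
    return self.f(x, *self.args, **self.kwargs)
           ~~~~~~^^^^^^^^^^^^^^^^^^^^^^^^^^^^^^
  File "fit.py", line 4, in <lambda>
    f=lambda q:(np.array([proj(p,[q[0]+np.cos(q[2])*a-np.sin(q[2])*b,q[1]+np.sin(q[2])*a+np.cos(q[2])*b,c+(q[3] if len(q)>3 else 0)]) for a,b,c in P])-U).ravel()
                ~~~~~~~~~~~~~~~~~~~~~~~~~~~~~~~~~~~~~~~~~~~~~~~~~~~~~~~~~~~~~~~~~~~~~~~~~~~~~~~~~~~~~~~~~~~~~~~~~~~~~~~~~~~~~~~~~~~~~~~~~~~~~~~~~~~~~~^~
ValueError: operands could not be broadcast together with shapes (5,2) (6,2) 
Traceback (most recent call last):
FileNotFoundError: [Errno 2] No such file or directory: '/tmp/a.pk'
```

```bash
sed -i 's/r=65$/r=50/; s/U=sorted(\[c\[i\].tolist() for i in range(1,n) if s\[i,4\]>25\])/U=sorted([c[i].tolist() for i in range(1,n) if s[i,4]>25])[:4]/; s/c0=proj(p,\[.5515,.0085,.018\])/c0=proj(p,[.542,.007,.018])/' bd.py
python3 -c "
from bd import *
import pickle
p,U=meas();pickle.dump((p,U),open('/tmp/a.pk','wb'));rep(p,U)"
python3 -m jog '{"offset":[[0.015,0.008,0.02],[0.015,0.008,0.02],[0.015,0.008,0.02],[0,0,0],[0,0,0],[0,0,0]],"yaw":[0,0,0,0,0,0],"jaw":[1,1,1,1,1,1]}'
python3 -c "
from bd import *
import pickle
a,Ua=pickle.load(open('/tmp/a.pk','rb'))
p,U=meas();rep(p,U)
for i in range(5): x,e=tri([(a,Ua[i]),(p,U[i])]);print(x.round(4),e[0].round(4))
f=lambda q:np.r_[np.concatenate([(np.array([proj(c,[*w(q,t),t[2]+q[3]]) for t in P])-V).ravel() for c,V in((a,Ua),(p,U))])]
r=least_squares(f,[.532,.054,.24,0]);q=r.x;print('joint',q.round(4),np.degrees(q[2]),np.sqrt((r.fun**2).mean()),'sock',np.round(w(q,(0,.026)),4),'pad',np.round(w(q,(.01,-.046)),4))
# relay in hand and board z
o=manip.get_obs();T=R.from_quat(o['ee_rot']).as_matrix();print(o['position'],np.degrees(np.arctan2(T[1,1],T[0,1])))
im=p['frame'].astype(int);m=manip.masks_of(p,'relay');print([(d['score'],d['region'].sum(),np.argwhere(d['region']).min(0),np.argwhere(d['region']).max(0)) for d in m])
for dz in (.008,):
  for a,b in((-13,23),(13,23),(13,-23),(-13,-23)):
    g=T@np.array([b/1000*0,0,0]);
    X=np.array(o['position'])+T[:,1]*a/1000+np.array([-T[1,1],T[0,1],0])*b/1000+[0,0,dz];print(proj(p,X).round(1))
save(p,'w6.png')
"
```

```text
[[352.0, 207.4], [378.3, 207.6], [404.8, 208.1], [430.8, 208.2], [401.8, 106.0]] (51.91993713378906, 86.97698974609375)
z fixed [0.5334 0.0533] 13.62 0.46
z free [0.5327 0.0537] 13.65 0.0031 0.24
clock: 7.67
position: [0.5389, 0.0067, 0.2223]
ee_rot: [0.611, 0.791, -0.0, 0.0]
ft_force: [-0.6, -1.4, 0.1]
grip_width: 0.292
grasp_force: 39.5
[[293.5, 204.8], [315.6, 205.4], [337.5, 205.6], [359.5, 206.0], [329.0, 122.5]] (67.0, 42.0)
z fixed [0.5333 0.0533] 13.41 0.27
z free [0.5331 0.0538] 13.42 0.0029 0.11
[0.5147 0.0019 0.0209] 0.0002
[0.5342 0.0063 0.0199] 0.0
[0.5535 0.0112 0.0201] 0.0001
[0.5731 0.0156 0.0186] 0.0
[0.5271 0.0792 0.0274] 0.0001
joint [0.5329 0.0537 0.2366 0.0025] 13.553423549524268 0.22572267643540375 sock [0.5268 0.0789] pad [0.5534 0.0113]
[0.53843364 0.00651295 0.22196742] 14.596223474920734
[(0.77, np.int64(7311), array([265, 286]), array([378, 354]))]
[285.3 272.1]
[354.4 272.1]
[351.4 375.3]
[288.4 375.4]
```

Board fit: residual 0.2 px, socket (0.527,0.079), pad (0.5534,0.0113), yaw 13.6°, face height about 20 mm measured against 18 mm stated. Now I'll hover over the socket.

```bash
python3 -m jog '{"offset":[[-0.006,0.025,0],[-0.006,0.025,-0.02],[0,0.0235,-0.04],[0,0,-0.04],[0,0,-0.04],[0,0,-0.03],[0,0,-0.005],[0,0,0],[0,0,0],[0,0,0]],"yaw":[-0.5,-0.5,0,0,0,0,0,0,0,0],"jaw":[1,1,1,1,1,1,1,1,1,1]}'; python3 -c "
from h import *
o=manip.get_obs();T=R.from_quat(o['ee_rot']).as_matrix();print(o['position'],np.degrees(np.arctan2(T[1,1],T[0,1])))
w=shot('wrist');f=w['frame'][150:420,140:500,::-1];cv2.imwrite('pics/w7.png',cv2.resize(f,(800,600)))"
```

```text
clock: 8.6
position: [0.5283, 0.0779, 0.0537]
ee_rot: [0.619, 0.786, 0.001, 0.001]
ft_force: [-0.2, 0.5, -0.1]
grip_width: 0.29
grasp_force: 39.5
[0.5283302  0.07791584 0.05366045] 13.57899184609502
```

View pics/w7.png

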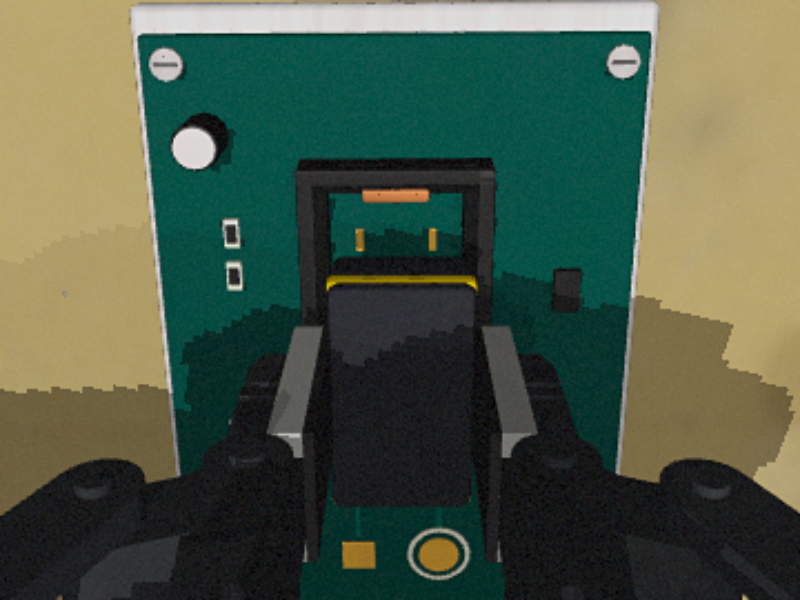

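Over the socket, relay centre px x=402 against socket 396, both square. I'll correct by about 2 mm and lower in small steps.

```bash
python3 -m jog '{"offset":[[-0.0017,0.002,-0.008],[0,0,-0.004],[0,0,-0.004],[0,0,-0.003],[0,0,-0.002],[0,0,0],[0,0,0]],"yaw":[0,0,0,0,0,0,0],"jaw":[1,1,1,1,1,1,1]}'; python3 -m jog '{"offset":[[0,0,-0.002],[0,0,0],[0,0,0]],"yaw":[0,0,0],"jaw":[1,1,1]}'
```

```text
clock: 9.23
position: [0.5254, 0.08, 0.0303]
ee_rot: [0.618, 0.786, 0.0, 0.0]
ft_force: [1.6, 1.4, -1.3]
grip_width: 0.291
grasp_force: 39.4
clock: 9.48
position: [0.5254, 0.08, 0.0284]
ee_rot: [0.618, 0.786, 0.0, 0.0]
ft_force: [2.4, 1.9, -2.5]
grip_width: 0.292
grasp_force: 39.4
```

```bash
python3 -m jog '{"offset":[[0,0,-0.002],[0,0,0],[0,0,0]],"yaw":[0,0,0],"jaw":[1,1,1]}';python3 -m jog '{"offset":[[0,0,-0.002],[0,0,0],[0,0,0]],"yaw":[0,0,0],"jaw":[1,1,1]}'; python3 -c "
from h import *
w=shot('wrist');f=w['frame'][150:420,140:500,::-1];cv2.imwrite('pics/w8.png',cv2.resize(f,(800,600)))"
```

```text
clock: 9.73
position: [0.5254, 0.08, 0.0271]
ee_rot: [0.618, 0.786, 0.0, 0.0]
ft_force: [-2.2, 1.5, 9.6]
grip_width: 0.292
grasp_force: 45.3
clock: 9.98
position: [0.5255, 0.0799, 0.0268]
ee_rot: [0.619, 0.786, 0.001, -0.0]
ft_force: [-11.2, -1.3, 34.2]
grip_width: 0.295
grasp_force: 58.2
```

View pics/w8.png

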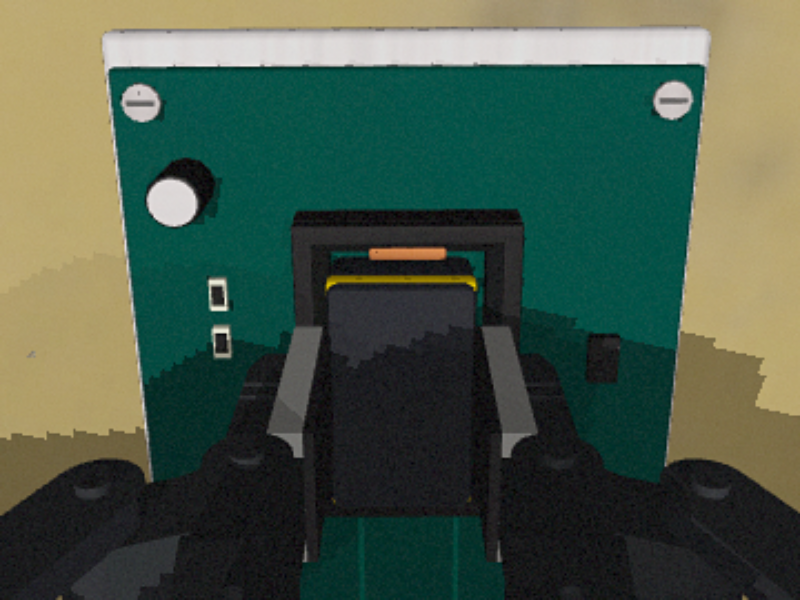

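The pads rest on the rim with the relay down in the recess. I'll relieve the force, release, rise, then push with shut fingers.

```bash
python3 -m jog '{"offset":[[0,0,0.003],[0,0,0],[0,0,0.0005],[0,0,0],[0,0,0],[0,0,0]],"yaw":[0,0,0,0,0,0],"jaw":[1,1,0.5,0.45,0.45,0.45]}';python3 -m jog '{"offset":[[0,0,0.01],[0,0,0.03],[0,0,0.02],[0.002,-0.035,0],[0.002,-0.035,0],[0,0,0],[0,0,0]],"yaw":[0,0,0,0,0,0,0],"jaw":[0.45,0.45,0.45,1,1,1,1]}'
python3 - <<'E'
from h import *
o=manip.get_obs();print(np.round(o['position'],4))
p=shot('wrist');save(p,'w9.png');print(proj(p,[.5268,.0789,.034]))
for z in (.030,.034,.038,.042):
    m,c,s,a=quad(p,'relay',z);print(z,m['score'],np.round(c,1),np.round(s,1),a)
c=proj(p,[.5268,.0789,.034]).astype(int);f=p['frame'][max(0,c[1]-75):c[1]+75,c[0]-100:c[0]+100,::-1];cv2.imwrite('pics/w9c.png',cv2.resize(f,(800,600),interpolation=cv2.INTER_CUBIC))
E
```

```text
clock: 10.53
position: [0.5247, 0.0795, 0.0275]
ee_rot: [0.618, 0.786, -0.0, -0.0]
ft_force: [0.2, 0.0, 0.5]
grip_width: 0.555
grasp_force: 0.0
clock: 11.12
position: [0.5292, 0.0075, 0.0886]
ee_rot: [0.62, 0.785, 0.0, 0.0]
ft_force: [0.4, 1.0, 0.1]
grip_width: 0.001
grasp_force: 0.0
[0.5292 0.0075 0.0886]
[349.61265685 134.19507899]
0.03 0.68 [525.7  77.7] [27.1 46.6] 14.091995239257812
0.034 0.68 [525.4  77.8] [26.5 45.7] 14.092039108276367
0.038 0.68 [525.1  77.9] [26.  44.8] 14.092279434204102
0.042 0.68 [524.8  78.1] [25.5 43.8] 14.09212875366211
```

View pics/w9c.png

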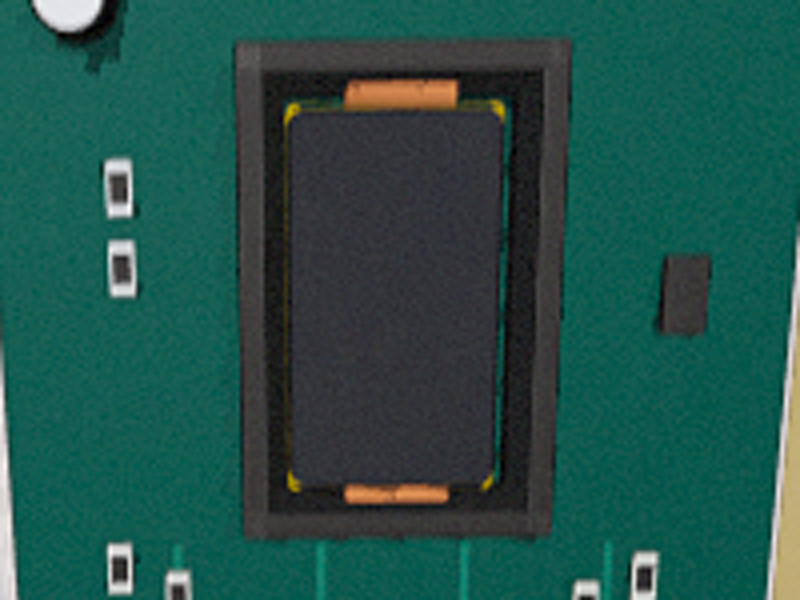

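The relay sits between both copper contacts (crop px (400,95) and (397,494)). Now I'll press it home with shut fingers.

```bash
python3 -m jog '{"offset":[[-0.0015,0.036,0],[-0.0015,0.035,0],[0,0,-0.02],[0,0,-0.02],[0,0,-0.009],[0,0,0],[0,0,0]],"yaw":[0,0,0,0,0,0,0],"jaw":[1,1,1,1,1,1,1]}';python3 -m jog '{"offset":[[0,0,-0.002],[0,0,-0.002],[0,0,-0.001],[0,0,0]],"yaw":[0,0,0,0],"jaw":[1,1,1,1]}'
```

```text
clock: 11.95
position: [0.526, 0.0806, 0.039]
ee_rot: [0.618, 0.786, -0.0, -0.0]
ft_force: [0.4, 0.4, 0.8]
grip_width: -0.001
grasp_force: 0.0
clock: 12.28
position: [0.5268, 0.0807, 0.0347]
ee_rot: [0.619, 0.786, 0.001, 0.0]
ft_force: [0.1, 0.2, 2.8]
grip_width: -0.001
grasp_force: 1.2
```

```bash
python3 -m jog '{"offset":[[0,0,-0.001],[0,0,0],[0,0,0]],"yaw":[0,0,0],"jaw":[1,1,1]}';python3 -m jog '{"offset":[[0,0,-0.001],[0,0,0],[0,0,0]],"yaw":[0,0,0],"jaw":[1,1,1]}'
```

```text
clock: 12.53
position: [0.5269, 0.0807, 0.0346]
ee_rot: [0.619, 0.786, 0.001, 0.0]
ft_force: [-5.6, -1.3, 16.2]
grip_width: 0.001
grasp_force: 8.3
clock: 12.78
position: [0.527, 0.0808, 0.0345]
ee_rot: [0.619, 0.786, 0.001, 0.0]
ft_force: [-10.2, -2.1, 29.3]
grip_width: 0.001
grasp_force: 14.5
```

Hard stop at z=34.5 mm with 29 N, so the relay is seated (top expected at 34 mm). I'll rise, go over to the stand and turn the wrist.

```bash
python3 -m jog '{"offset":[[0,0,0.02],[0,0,0.04],[0,0,0.04],[0.01,-0.035,0.013],[0.01,-0.035,0.013],[0.01,-0.035,0.013],[0.01,-0.035,0.013],[0.01,-0.035,0.013],[0.01,-0.035,0.013],[0.01,-0.035,0.013],[0.01,-0.025,0.01],[0,0,0],[0,0,0],[0,0,0],[0,0,0]],"yaw":[0,0,0,7,7,7,7,7,7,7,7,7,7,4,0],"jaw":[1,1,1,1,1,0,0,0,0,0,0,0,0,0,0]}'
python3 - <<'E'
from h import *
o=manip.get_obs();T=R.from_quat(o['ee_rot']).as_matrix();print(np.round(o['position'],4),np.degrees(np.arctan2(T[1,1],T[0,1])),np.round(o['joint_pos'],2))
p=shot('wrist');save(p,'w10.png')
for n in ['stand','stand_mouth','pen']: print(n,[(np.round(d['at'],4).tolist(),round(d['score'],2)) for d in manip.tip_of(p,n)],proj(p,[.561,-.19,.066]))
import pickle;pickle.dump(p,open('/tmp/p10.pk','wb'))
E
```

```text
clock: 14.03
position: [0.6042, -0.1821, 0.2302]
ee_rot: [0.032, 0.999, 0.0, -0.0]
ft_force: [-0.2, 0.0, 1.1]
grip_width: 0.998
grasp_force: 0.0
[ 0.6042 -0.1821  0.2302] 86.29025185790752 [-0.07  0.35  0.38  1.47 -0.13  1.35  1.82]
stand [([0.4586, -0.4335, -0.0017], 0.93), ([0.5697, -0.189, -0.0013], 0.86)] [306.64322758 163.97567006]
stand_mouth [([0.5553, -0.1879, 0.0685], 0.77)] [306.64322758 163.97567006]
pen [([0.5609, -0.1869, 0.0679], 0.97)] [306.64322758 163.97567006]
```

View pics/w10.png

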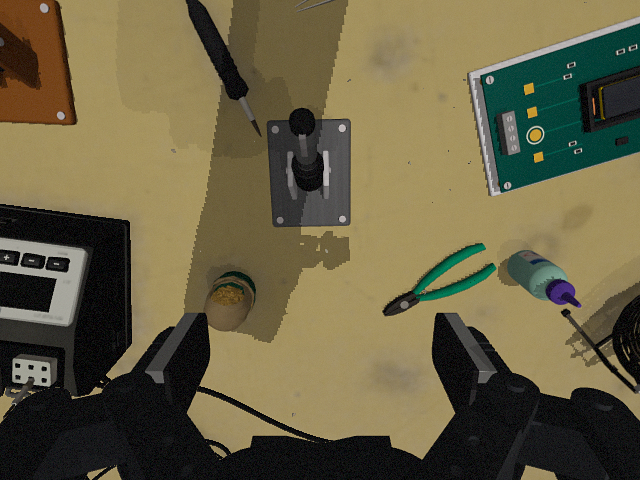

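The stand base spans px (267..351, 119..228) with its four screws; the pen cap is at (302,122), the mouth near (308,172), and the cheeks at (291,175) and (328,172). That was my last allowed picture, so from here I work by numbers.

```bash
cat > st.py <<'E'
from fit import *
import pickle
U0=np.array([(280,129),(343,128),(342,219),(279,220)],float)
def screws(p,guess):
    im=p['frame'].astype(int);out=[]
    for u in guess:
        u=np.round(u).astype(int);x0,y0=u-7;s=im[y0:y0+15,x0:x0+15];b=(s.min(2)>150);out.append((np.argwhere(b).mean(0)[::-1]+[x0,y0]) if b.any() else u);print(b.sum(),end=' ')
    return np.array(out)
sg=[(-1,-1),(-1,1),(1,1),(1,-1)]
def fs(obs,q0=(.57,-.188,-.03,.043,.031)):
    def f(q):
        r=[]
        for p,U in obs:
            for (a,b),u in zip(sg,U):
                X=np.array([.008+a*q[3],b*q[4]]);c,s=np.cos(q[2]),np.sin(q[2]);r.append(proj(p,[q[0]+c*X[0]-s*X[1],q[1]+s*X[0]+c*X[1],.0105+(q[5] if len(q)>5 else 0)])-u)
        return np.ravel(r)
    r=least_squares(f,q0);return r.x,np.sqrt((r.fun**2).mean())
def cap(p):
    m=manip.masks_of(p,'pen')[0];k=np.argwhere(m['region'])[:,::-1];return m,k
E
python3 - <<'E'
from st import *
p=pickle.load(open('/tmp/p10.pk','rb'))
U=screws(p,U0);q,e=fs([(p,U)]);print(U.round(1).tolist(),q.round(4),np.degrees(q[2]),e)
p2=shot('wrist')
m,k=cap(p2);print(m['score'],len(k),k.min(0),k.max(0))
S=lambda X:[q[0]+np.cos(q[2])*X[0]-np.sin(q[2])*X[1],q[1]+np.sin(q[2])*X[0]+np.cos(q[2])*X[1],X[2]]
for z in (0,.04,.08): print(z,np.round(S([-.010-z*.4226,0,.066+z*.9063]),4),proj(p2,S([-.010-z*.4226,0,.066+z*.9063])).round(1), )
# mask centreline
for r in range(k[:,1].min(),k[:,1].max(),6): c=k[k[:,1]==r][:,0];print(r,c.min(),c.max())
E
```

```text
0 41 31 0 [[280.0, 129.0], [341.7, 127.9], [341.9, 218.6], [279.0, 220.0]] [ 0.5703 -0.1889 -0.0668  0.0421  0.0289] -3.8273785860785363 1.1713599399195576
0.94 1636 [287 108] [319 175]
0 [ 0.5604 -0.1882  0.066 ] [308.1 163. ]
0.04 [ 0.5435 -0.1871  0.1023] [306.1 144.1]
0.08 [ 0.5266 -0.1859  0.1385] [303.5 118.6]
108 297 301
114 288 310
120 287 313
126 287 313
132 288 314
138 290 314
144 291 315
150 293 315
156 293 318
162 292 319
168 293 318
174 299 313
```

```bash
sed -i 's/b=(s.min(2)>150)/v=s.min(2);b=v>(np.median(v)+v.max())\/2/' st.py
python3 - <<'E'
from st import *
p=shot('wrist');print(screws(p,U0).tolist());m,k=cap(p);pickle.dump((p,k),open('/tmp/pa.pk','wb'))
E
python3 -m jog '{"offset":[[-0.02,-0.02,0],[-0.02,-0.02,0],[0,0,0],[0,0,0],[0,0,0]],"yaw":[0.5,0.5,0,0,0],"jaw":[0,0,0,0,0]}'
python3 - <<'E'
from st import *
a,ka=pickle.load(open('/tmp/pa.pk','rb'));Ua=screws(a,U0);print()
q,e=fs([(a,Ua)]);print(q.round(4),np.degrees(q[2]),e)
b=shot('wrist');S=lambda q,X:[q[0]+np.cos(q[2])*X[0]-np.sin(q[2])*X[1],q[1]+np.sin(q[2])*X[0]+np.cos(q[2])*X[1],X[2]]
G=[proj(b,S(q,[.008+s*q[3],t*q[4],.0105])) for s,t in sg];Ub=screws(b,G);print(np.round(G,1).tolist(),Ub.round(1).tolist())
q,e=fs([(a,Ua),(b,Ub)]);print('joint',q.round(4),np.degrees(q[2]),e)
q6,e=fs([(a,Ua),(b,Ub)],(*q,0));print('z free',q6.round(4),np.degrees(q6[2]),e)
m,kb=cap(b);pickle.dump((b,kb),open('/tmp/pb.pk','wb'))
def line(k):
    r=np.arange(k[:,1].min()+10,k[:,1].max()-14);c=np.array([k[k[:,1]==i][:,0].astype(float)[[0,-1]].mean() for i in r]);f=np.polyfit(r,c,1);return f,k[:,1].min()
(fa,ta),(fb,tb)=line(ka),line(kb);print(fa,ta,fb,tb)
# intersect planes -> pen axis
def plane(p,f,r1,r2):
    e,d1=ray(p,(np.polyval(f,r1),r1));_,d2=ray(p,(np.polyval(f,r2),r2));n=np.cross(d1,d2);n/=np.linalg.norm(n);return n,n@e
n1,c1=plane(a,fa,120,160);n2,c2=plane(b,fb,tb+10,tb+50);d=np.cross(n1,n2);d/=np.linalg.norm(d)*np.sign(d[2]);print('dir',d,'plane angle',np.degrees(np.arccos(abs(n1@n2))))
for z in(.07,.102,.135): print(np.linalg.solve([n1,n2,[0,0,1]],[c1,c2,z]).round(4))
for n in ['stand_mouth','pen']: print(n,[(np.round(x['at'],4).tolist(),round(x['score'],2)) for x in manip.tip_of(b,n)])
E
```

```text
32 42 33 35 [[274.75, 129.28125], [340.9047619047619, 127.45238095238095], [341.57575757575756, 218.42424242424244], [279.0571428571429, 219.8857142857143]]
clock: 14.85
position: [0.5646, -0.2213, 0.2303]
ee_rot: [0.025, 1.0, 0.0, 0.0]
ft_force: [0.0, 0.8, 0.3]
grip_width: 0.999
grasp_force: 0.0
32 42 33 35 
[ 0.5703 -0.19   -0.0484  0.0421  0.0299] -2.7749369761255753 0.21956275205414527
11 39 32 36 [[321.9, 170.3], [386.4, 170.1], [382.2, 255.3], [322.0, 255.5]] [[323.2, 170.6], [386.4, 170.0], [382.5, 255.5], [322.0, 256.3]]
joint [ 0.5704 -0.1898 -0.0486  0.0422  0.0298] -2.785541669934491 0.37867349376753356
z free [ 0.5698 -0.1899 -0.0486  0.0419  0.0296  0.003 ] -2.7857362686701497 0.3334888076631477
[1.68219755e-01 2.79366677e+02] 109 [ -0.49111111 461.23264957] 172
dir [-0.40511998  0.01208208  0.91418369] plane angle 34.860181673319005
[ 0.557  -0.1893  0.07  ]
[ 0.5428 -0.1889  0.102 ]
[ 0.5282 -0.1885  0.135 ]
stand_mouth [([0.449, -0.4272, 0.0608], 0.97), ([0.5606, -0.1922, 0.0675], 0.59), ([0.5509, 0.0092, 0.0127], 0.42)]
pen [([0.5597, -0.1883, 0.0648], 0.69)]
```

Pen axis direction measured as (-0.405, 0.012, 0.914), which agrees with a 25° lean. The grasp point is (0.543,-0.1887,0.102). Descending.

```bash
python3 -m jog '{"offset":[[-0.011,0.016,0],[-0.0106,0.0166,0],[0,0,-0.03],[0,0,-0.035],[0,0,-0.035],[0,0,-0.03],[0,0,-0.0167],[0,0,0],[0,0,0]],"yaw":[0,0,0,0,0,0,0,0,0],"jaw":[0,0,0,0,0,0,0,0,0]}'; python3 -c "
from h import *
o=manip.get_obs();T=R.from_quat(o['ee_rot']).as_matrix();print(np.round(o['position'],4),np.degrees(np.arctan2(T[1,1],T[0,1])))"
```

```text
clock: 15.8
position: [0.5426, -0.1888, 0.0832]
ee_rot: [0.025, 1.0, 0.0, -0.001]
ft_force: [0.2, -0.0, 0.7]
grip_width: 0.996
grasp_force: 0.0
[ 0.5426 -0.1888  0.0832] 87.1609991320897
```

```bash
python3 -m jog '{"offset":[[0,0,0],[0,0,0],[0,0,0],[0,0,0],[0,0,0],[0,0,0],[0,0,0]],"yaw":[0,0,0,0,0,0,0],"jaw":[0.5,0.8,1,1,1,1,1]}' 40
python3 -m jog '{"offset":[[-0.0042,0.0002,0.0091],[-0.0042,0.0002,0.0091],[-0.0042,0.0002,0.0091],[-0.0042,0.0002,0.0091],[-0.0042,0.0002,0.0091],[-0.0042,0.0002,0.0091],[-0.0042,0.0002,0.0091],[-0.0042,0.0002,0.0091],[0,0,0],[0,0,0]],"yaw":[0,0,0,0,0,0,0,0,0,0],"jaw":[1,1,1,1,1,1,1,1,1,1]}'
python3 - <<'E'
from h import *
for n in('side','top'):
    p=shot(n);ms=manip.masks_of(p,'pen');o=manip.get_obs();print(n,proj(p,np.array(o['position'])+[0,0,.0187]).round(1),len(ms))
    for m in ms[:3]:
        k=np.argwhere(m['region'])[:,::-1];print(m['score'],len(k),k.min(0),k.max(0))
    print([(np.round(x['at'],4).tolist(),round(x['score'],2)) for x in manip.tip_of(p,'pen')],[(np.round(x['at'],4).tolist(),round(x['score'],2)) for x in manip.tip_of(p,'pen_tip')])
E
```

```text
clock: 16.38
position: [0.5429, -0.1892, 0.084]
ee_rot: [0.025, 1.0, 0.0, 0.0]
ft_force: [-1.7, 0.7, 3.6]
grip_width: 0.178
grasp_force: 38.9
clock: 17.22
position: [0.5093, -0.1876, 0.1569]
ee_rot: [0.025, 1.0, 0.0, 0.001]
ft_force: [-1.0, 0.5, -0.4]
grip_width: 0.181
grasp_force: 39.0
side [303.  216.5] 1
0.81 227 [290 198] [322 250]
[([0.5277, -0.1903, 0.1393], 0.63)] []
top [377. 250.] 0
[] []
```

The pen is drawn out about 80 mm along its axis; its measured origin is within 2 mm of the prediction. The tool cannot tilt, so I'll turn the pen upright in the pads by swinging its nose against the tube's lip.

```bash
python3 -m jog '{"offset":[[-0.0043,0.0009,0],[0,0,-0.02],[0,0,-0.02],[0,0,-0.019],[0,0,0],[0,0,0]],"yaw":[0,0,0,0,0,0],"jaw":[1,1,1,1,1,1]}' 20
python3 -m jog '{"offset":[[0.005,-0.0002,0],[0.005,-0.0003,0],[0.005,-0.0002,0],[0.003,-0.0002,0],[0,0,0]],"yaw":[0,0,0,0,0],"jaw":[1,1,1,1,1]}'
python3 - <<'E'
from h import *
print(np.round(manip.get_obs()['position'],4));p=shot('side')
for n in('pen','pen_tip'):print([(np.round(x['at'],4).tolist(),round(x['score'],2)) for x in manip.tip_of(p,n)])
E
```

```text
clock: 18.12
position: [0.5041, -0.1866, 0.0969]
ee_rot: [0.025, 1.0, 0.0, -0.001]
ft_force: [0.4, -0.5, -0.3]
grip_width: 0.176
grasp_force: 39.0
clock: 18.53
position: [0.5227, -0.1877, 0.0973]
ee_rot: [0.025, 1.0, 0.0, -0.001]
ft_force: [-5.4, 0.9, -0.9]
grip_width: 0.176
grasp_force: 38.5
[ 0.5227 -0.1877  0.0973]
[([0.5363, -0.1892, 0.0787], 0.55)]
[]
```

Contact force is 5 N and the pen is pivoting (origin offset 13.6 mm, about 20° tilt). Continuing.

```bash
python3 -m jog '{"offset":[[0.004,-0.0002,0],[0.004,-0.0002,0],[0.004,-0.0002,0],[0.004,-0.0002,0],[0.003,-0.0001,0],[0,0,0],[0,0,0]],"yaw":[0,0,0,0,0,0,0],"jaw":[1,1,1,1,1,1,1]}'
python3 - <<'E'
from h import *
g=np.array(manip.get_obs()['position'])+[0,0,.0187];print(np.round(g,4));p=shot('side')
for n in('pen','pen_tip'):print([(np.round(x['at'],4).tolist(),round(x['score'],2)) for x in manip.tip_of(p,n)])
for m in manip.masks_of(p,'pen')[:2]:
    k=np.argwhere(m['region'])[:,::-1];print(m['score'],len(k))
    for r in range(k[:,1].min(),k[:,1].max()+1,3):c=k[k[:,1]==r][:,0];print(r,c.min(),c.max(),end=' | ')
print([proj(p,g+[0,0,z]).round(1).tolist() for z in(.04,0,-.04,-.068,-.086)])
E
```

```text
clock: 19.27
position: [0.5413, -0.1887, 0.0972]
ee_rot: [0.025, 1.0, -0.0, -0.001]
ft_force: [-4.9, -0.4, 0.0]
grip_width: 0.172
grasp_force: 37.3
[ 0.5413 -0.1887  0.1159]
[([0.6495, 0.2669, 0.0002], 0.54), ([0.5435, -0.1903, 0.0793], 0.52), ([0.5292, 0.0782, 0.0167], 0.39)]
[([0.6872, 0.0233, 0.0012], 0.63), ([0.56, -0.1881, 0.066], 0.56)]
0.71 131
228 312 313 | 231 313 313 | Traceback (most recent call last):
  File "<stdin>", line 6, in <module>
    return umr_minimum(a, axis, None, out, keepdims, initial, where)
ValueError: zero-size array to reduction operation minimum which has no identity
```

```bash
python3 -m jog '{"offset":[[0.002,-0.0001,0],[0,0,0],[-0.005,0,0],[-0.015,0,0],[-0.01,0,0.02],[0,0,0.03],[0,0,0.03],[0,0,0],[0,0,0]],"yaw":[0,0,0,0,0,0,0,0,0],"jaw":[1,1,1,1,1,1,1,1,1]}'
cat > pa.py <<'E'
from h import *
o=manip.get_obs();g=np.array(o['position'])+[0,0,.0187];print(np.round(g,4));p=shot('side')
for n in('pen','pen_tip'):print([(np.round(x['at'],4).tolist(),round(x['score'],2)) for x in manip.tip_of(p,n)])
print([proj(p,g+[0,0,z]).round(1).tolist() for z in(.04,0,-.04,-.068,-.086)])
for m in manip.masks_of(p,'pen')[:1]:
    k=np.argwhere(m['region'])[:,::-1];print(m['score'],len(k))
    for r in range(k[:,1].min(),k[:,1].max()+1,3):
        c=k[k[:,1]==r][:,0]
        if len(c):print(r,c.min(),c.max(),end=' | ')
c=proj(p,g+[0,0,-.05]).astype(int);s=p['frame'][c[1]-5:c[1]+32:3,c[0]-14:c[0]+15].astype(int).sum(2);print();print(c-[14,5]);print(s//3)
E
python3 pa.py
```

```text
clock: 20.22
position: [0.5156, -0.1888, 0.1796]
ee_rot: [0.025, 1.0, -0.0, 0.003]
ft_force: [-0.2, 0.5, -1.1]
grip_width: 0.179
grasp_force: 37.2
[ 0.5156 -0.1888  0.1983]
[([0.5152, -0.1881, 0.162], 0.74)]
[]
[[305.2, 183.0], [306.1, 204.3], [307.0, 224.7], [307.5, 238.5], [307.9, 247.1]]
0.74 1483
225 312 313 | 228 278 317 | 231 275 320 | 234 274 323 | 237 274 326 | 240 276 329 | 243 279 332 | 246 281 335 | 249 283 336 | 252 285 338 | 255 287 331 | 258 289 317 | 261 292 306 | 
[293 224]
[[229 232 233 235 238 227 200 197 104  52  53  57  53  58  60  59  53  53
   44  50 169 236 231 226 223 226 224 223 226]
 [ 70  80  76  81  80  81  84  84  84  84  89  70  55  58  56  56  58  55
   96  91  88  82  76 167 237 232 227 226 225]
 [ 59  82  94  82  88  85  86  86  86  82  80  83  69  51  59  58  56  54
   71  71  68  68  77  86  85  77 160 228 223]
 [ 67  74  59  61 126 121 143 143 113  87  84  72  63  53  55  59  55  54
   50  93  95  91  89  90  88  92  90  85  75]
 [ 70  55  59  74  80  67  60  57  59  57  59  60  57  52  81 134 139 137
   90  75  91  88  87  92 106 158  72  84  90]

[... 268 characters left out ...]
 85  86  93  92  90  83 191 182 234 204 196 180
  130 229 210 224 234 230 226 167 109  86 101]
 [ 93  93  91  84  88 183 188  89  89  93  92  95  86  88  94 103  91  91
   95  97  96  98 102  99 100 101 100 101 101]
 [ 90  93  93  89  95  92  95  95  93  94  93  92  95  88  85  97  87  74
   69  58  92  89  91  92  80  64  39 109 106]
 [121  81 220 255 255 105  87  92  97  93  73  60  40 111 102 153 203 205
  203 200 194 197 196 191 189 190 191 191 188]
 [196 190 154 126 122 146 197 197 191 194 193 196 191 190 191 186 186 180
  182 215 255 255 255 255 255 242 198 178 162]
 [255 255 255 197 186 183 215 255 255 255 255 254 210 185 170 157 138 128
  114 111 103 232 232 232 232 230 229 227 227]]
```

```bash
cat > df.py <<'E'
from h import *
o=manip.get_obs();g=np.array(o['position'])+[0,0,.0187];print(np.round(g,4));p=shot('side')
b=cv2.imread('pics/side0.png')[:,:,::-1].astype(int);d=np.abs(p['frame'].astype(int)-b).max(2)
c=proj(p,g);print([proj(p,g+[0,0,z]).round(1).tolist() for z in(.04,0,-.04,-.068,-.086)])
x0=int(c[0])-14
for r in range(int(c[1])+14,int(c[1])+50): print(r,x0,' '.join('%3d'%v for v in d[r,x0:x0+30]))
E
python3 df.py
```

```text
[ 0.5135 -0.1883  0.195 ]
[[304.1, 184.8], [305.0, 206.0], [305.9, 226.4], [306.4, 240.1], [306.8, 248.7]]
220 290   7   3   4   7   1   4   2   1   1  13  35 155 166 157 155 136 155 170 185  75  21   9   4   3   1   3   6   1   2   3
221 290   4   6   3   3   1   6   1   3   4   9  22 155 177 169 166 164 169 143 177 132  22  12   5   7   2   4   1   4   3   1
222 290   7   1   2   4   4   1   3   5   4   9  30 170 170 161 157 164 177 178 192 174 146  16  10   1   2   7   2   3   2   5
223 290   1   2   2   2   4   7   4   7   7  15  26 119 176 177 156 104  75  46  31  19 216  34  11   5   3   8   3   5   4   2
224 290   5   2   1   4   1   4   7   6  29  27  90 127  20  29  43  46  53  55  38  33  54  55   5   4   4   2   2   1   6   3
225 290   3   1   7  13  57  55  63  45  25  25  28  36   8  32  35  30  31  42  43  44  54  43   6   4   5   7   5   9   7   4
226 290   3   5  35  31  27  26  36  29  33  32   5   8   8  13  16  54  49  52  48  50  38   5   6   2   6   3   4   2   1   2
227 290   4   9  67  13  28  29 114 115 141 136  34   4   4   7  11  20  57  52  48  44  12   4  
[... 2914 characters left out ...]
   2   3   3   4   3   4   4   5   7   7   1   3  14  29  34
251 290   6   7   3   4   3   3   2   9   2   6   4   4   1   4   3   3   3   5   4   4   1   4   4   6   2   7   7   7  38  53
252 290   7   7   7   3   2   5   2   4   4   6   5   4   1   8   1   3   2   2   5   3   3   2   3   2   5   2   4   6  75 132
253 290   3   3   4   3   4   1   6   1   1   5   2   4   2   1   2   5   3   3   4   3   4   2   8   2   8   4   2   1  10  60
254 290   0   3   3   3   1   6   0   0   2   3   5   4   1   4   5   3   5   2   1   5   3   6   7   4   4   3   3   3   6  25
255 290   0   0   5   3   5   4   4   4   1   6   3   3   1   3   3   7   3   7   4   7   5   4   2   4   2   5   5   2   5   9
```

The tip is at px (309.3,247) where upright would be (306.8,248.7), so about 3° of lean is left. I'll push against the lip again, going about 3 mm further.

```bash
python3 -m jog '{"offset":[[0,0,-0.03],[0,0,-0.03],[0,0,-0.02],[0.01,0,0],[0.01,0,0],[0.005,0,0],[0.004,0,0],[0.004,-0.0001,0],[0,0,0],[0,0,0]],"yaw":[0,0,0,0,0,0,0,0,0,0],"jaw":[1,1,1,1,1,1,1,1,1,1]}'
python3 -m jog '{"offset":[[-0.003,0,0],[-0.015,0,0],[-0.015,0,0.02],[0,0,0.03],[0,0,0.03],[0,0,0],[0,0,0],[0,0,0]],"yaw":[0,0,0,0,0,0,0,0],"jaw":[1,1,1,1,1,1,1,1]}'
sed -i 's/range(int(c\[1\])+14/range(int(c[1])+30/' df.py; python3 df.py
```

```text
clock: 21.3
position: [0.5469, -0.1889, 0.098]
ee_rot: [0.025, 1.0, -0.0, -0.0]
ft_force: [-4.5, -0.2, 0.8]
grip_width: 0.176
grasp_force: 37.3
clock: 21.97
position: [0.5141, -0.1886, 0.1775]
ee_rot: [0.025, 1.0, 0.0, 0.001]
ft_force: [-0.5, -0.6, -1.1]
grip_width: 0.173
grasp_force: 37.2
[ 0.5141 -0.1886  0.1962]
[[304.5, 184.2], [305.4, 205.4], [306.2, 225.8], [306.8, 239.5], [307.2, 248.1]]
235 291   4   2   1   6   3   7  50  55  26  25  16   7   3  16   7   8  11  11   4   1  22  19  41  36  22  37  52 110 104   6
236 291   2   6   6   2   4   7   5   5   6   4   5   4  30  62  50  51  90  22   5   8  10  23  47  36  34  66  70 119  38  27
237 291   2   3   3   4   3   5   1  10   6   3   5   2  13  89  92  89  94  15   5   5   8  50  39  45  32 136  76 146  19  55
238 291   1   3   9   7   3   4   4   1   3   3   5   5   2  34  90  77  71   3   4  31  56  56  47  51  64 113  96  45  49  36
239 291   1   4   2   3   4   3   5   7   5   3   4   1   5  10  38  94  15   7   1  10  52  55  51  47  52  55  35  47  53  15
240 291   4   5   5   1   2   1   2   7   4   4   6   3   6   
[... 1157 characters left out ...]
   6   6   4   5   4   3   3   4   3   2   3  13   5  22  21
250 291   2   2   3   3   3   1   4  10   5   5   3   4   3   2   4   3   3   3   2   5   2   5   8   4   1   4  13  33  40  38
251 291   7   3   5   3   1   3   1   4   1   3   2   2   3   2   5   5   2   5   2   1   3   2   4   2   3   3   8  38  57  26
252 291   6   7   2   2   4   3   7   2   4  10   1   1   6   2   4   2   3   3   5   4   3   2   3   4   3   6   9  77 133 124
253 291   5   1   3   6   1   5   3   1   2   4   3   2   4   2   2   5   6   2   2   2   2   8   4   5   3   2   2  10  62 118
254 291   2   3   2   1   6   0   0   3   7   4   2   4   4   6   3   2   4   4   5   5   5   3   4   3   4   6   1   4  25 115
```

```bash
sed -i 's/range(int(c\[1\])+30,int(c\[1\])+50)/range(int(c[1])+4,int(c[1])+24)/' df.py; sed -i 's/^x0=/print([proj(p,g+[0,0,z]).round(1).tolist() for z in(-.02,-.03,-.036)]);x0=/' df.py; python3 df.py; python3 -c "
from h import *
p=shot('side')
c=proj(p,np.array(manip.get_obs()['position'])).astype(int)
for r in range(c[1]-22,c[1]+14): print(r,c[0]-12,' '.join('%3d'%v for v in p['frame'][r,c[0]-12:c[0]+14].astype(int).mean(1)))"
```

```text
[ 0.5137 -0.1885  0.1954]
[[304.2, 184.6], [305.1, 205.8], [306.0, 226.1], [306.6, 239.9], [306.9, 248.5]]
[[305.6, 216.1], [305.8, 221.1], [305.9, 224.1]]
209 291   2   0   2   3   4   5  20  62 160 104  95 184 182 180 178 176 179 178 188 132 122   8   6   4   2   7   1   5   1   2
210 291   5   5   3   4   2   7  16  65 155 101  92 167 177 179 179 182 179 177 188 130 122   4   8   4   6   1   1   2   4   6
211 291   1   1   3   3   7   6  13  67 159 106  94 164 181 176 158 134 176 182 187 132 120   8   6   4   3   1   3   6   2   1
212 291   4   2   4   4   4   8  10  20 156 103  93 171 176 177 178 175 177 180 186 127 115   6   9   4   1   4   8   5   0   6
213 291   1   2   4   2   2   5  12  18 155 108  94 169 180 178 179 176 177 177 187 157 120   7  10   6   3   1   4   3   3   4
214 291   3   6   2   1   2   3   6  21 156 107  93 168 184 183 177 172 179 181 186 156 117  40  10   3   2   1   7   3   6   6
215 291   4   4   1   5   2   2  10  19 158 107  93 170 187 179 183 183 183 188 190 162 112  43   8   7   1   2   1   4   3   2
216 291   5   5   6   1   3   2   6  18 114 109 
[... 4947 characters left out ...]
 232 230 225 224 223 222 222
223 293 222 224 224 228 231 240 111  87  98  82  86 104 100 100  97  58  39 255 106 161 234 230 227 222 224 223
224 293 229 232 234 236 240 193  47  77 103 101 102 106 107 107  76  55  42  81  78  70 160 235 229 226 224 225
225 293 223 193 186 148 103  65  50  57  63  75  74  77  61  56  61  53  45  89  85  81  75 164 238 230 225 224
226 293  81  76  77  74  75  60  53  51  60  59  56  59  56  56  51  53  63  92  92  86  80  78 161 238 231 225
227 293  68  80  80  80  85  85  67  62  54  56  59  55  57  57  57  97  92  93  90  92  88  83  76 162 236 231
228 293 117  83  85  79  81  86  84  87  70  56  59  57  60  55  58  96  94  91  88  92  90  88  84  77 160 235
```

Measured against the pad strips (centre px 305.4): the barrel at row 220 is centred at 303.5 and the tip at row 246 at 306.75. That is about 3.7° of lean left, with the barrel about 5 mm off-centre in the pads. The last 3.5 mm push gave about 3.4°, so I'll push once more with the same increment.

```bash
python3 -m jog '{"offset":[[0,0,-0.03],[0,0,-0.03],[0,0,-0.02],[0.01,0,0],[0.01,0,0],[0.01,0,0],[0.004,0,0],[0.0028,-0.0001,0],[0,0,0],[0,0,0]],"yaw":[0,0,0,0,0,0,0,0,0,0],"jaw":[1,1,1,1,1,1,1,1,1,1]}'
python3 -m jog '{"offset":[[-0.003,0,0],[-0.015,0,0],[-0.015,0,0.02],[0,0,0.03],[0,0,0.03],[0,0,0],[0,0,0],[0,0,0]],"yaw":[0,0,0,0,0,0,0,0],"jaw":[1,1,1,1,1,1,1,1]}'
cat > tl.py <<'E'
from h import *
o=manip.get_obs();g=np.array(o['position'])+[0,0,.0187];print(np.round(g,4));p=shot('side')
f=p['frame'].astype(int).mean(2);b=cv2.imread('pics/side0.png')[:,:,::-1].astype(int);d=np.abs(p['frame'].astype(int)-b).max(2)
def pr(z,a,lab):
    u=proj(p,g+[0,0,z]);r=int(round(u[1]));x0=int(u[0])-13;print(lab,r,round(u[0],1),'x0',x0,' '.join('%d'%v for v in a[r,x0:x0+27]))
for z in(.02,.01,0,-.01):pr(z,f,'pad')
for z in(-.026,-.028,-.030,-.032):pr(z,f,'brl')
for z in(-.072,-.074,-.076,-.078,-.080,-.082,-.084,-.086):pr(z,d,'tip')
E
python3 tl.py
```

```text
clock: 22.95
position: [0.551, -0.189, 0.0981]
ee_rot: [0.025, 1.0, -0.0, -0.0]
ft_force: [-3.9, 0.4, 1.8]
grip_width: 0.178
grasp_force: 37.3
clock: 23.62
position: [0.5179, -0.1886, 0.1774]
ee_rot: [0.025, 1.0, 0.0, 0.001]
ft_force: [0.3, -0.1, -0.8]
grip_width: 0.179
grasp_force: 37.2
[ 0.5179 -0.1886  0.1961]
pad 195 307.0 x0 294 223 224 223 225 234 170 54 53 53 49 57 62 59 59 55 57 53 56 54 52 46 33 81 235 227 225 224
pad 200 307.2 x0 294 224 224 225 226 231 212 79 89 143 149 56 57 56 52 54 55 50 44 97 126 216 233 225 225 224 226 226
pad 205 307.4 x0 294 223 221 222 223 231 238 81 78 141 145 74 53 56 62 55 56 58 48 81 127 187 232 229 225 224 224 227
pad 210 307.6 x0 294 223 225 223 224 227 236 124 80 124 145 92 57 58 54 82 59 58 54 61 133 174 231 225 225 224 223 223
brl 219 308.0 x0 294 223 224 224 225 227 235 145 56 85 89 88 88 99 76 55 126 234 229 226 224 223 225 225 224 224 224 224
brl 220 308.0 x0 295 224 225 224 225 234 200 72 69 70 64 64 67 65 73 147 233 227 224 223 223 223 225 224 225 224 224 223
brl 221 308.1 x0 295 223 223 224 228 236 224 70 63 79 87 90 75 60 54 154 238
[... 153 characters left out ...]
24 223 223
tip 241 308.9 x0 295 4 5 2 2 4 1 1 1 3 11 70 88 7 4 7 2 4 37 28 36 34 39 37 42 48 54 50
tip 242 308.9 x0 295 4 2 2 3 1 5 5 3 3 12 68 105 4 4 5 4 7 42 39 52 53 55 57 51 60 28 135
tip 243 309.0 x0 295 5 3 4 9 5 4 1 2 4 8 60 130 4 6 7 5 5 4 33 167 163 175 62 85 108 154 136
tip 244 309.0 x0 295 5 4 5 5 2 2 2 4 4 6 60 124 4 5 6 6 6 3 16 184 72 174 91 96 133 119 142
tip 245 309.0 x0 296 5 3 2 5 1 4 5 3 8 50 73 9 8 3 7 4 2 10 80 155 141 135 70 12 14 8 45
tip 246 309.1 x0 296 4 4 4 4 8 4 4 5 7 128 134 10 6 3 7 5 5 6 3 10 3 10 3 5 7 7 41
tip 247 309.1 x0 296 2 5 0 3 3 6 5 7 6 10 22 5 8 1 2 2 5 2 2 2 7 7 4 7 6 7 28
tip 248 309.1 x0 296 1 5 3 6 4 2 7 2 5 5 9 4 6 3 7 4 5 10 2 3 5 8 8 8 6 5 27
```

Now the barrel centre (row 220) is 304.65 and the tip (row 244) 305.6, against 305.66 for vertical, so the pen is upright. Its axis sits 6 mm towards -x from the TCP. Next I'll hover over the round pad.

```bash
python3 -m jog '{"offset":[[0.0069,0.0333,0],[0.0069,0.0333,0],[0.0069,0.0333,0],[0.0069,0.0333,0],[0.0069,0.0333,0],[0.0069,0.0331,0],[0,0,-0.03],[0,0,-0.03],[0,0,-0.016],[0,0,0],[0,0,0],[0,0,0]],"yaw":[0,0,0,0,0,0,0,0,0,0,0,0],"jaw":[1,1,1,1,1,1,1,1,1,1,1,1]}'
cat > ti.py <<'E'
from h import *
o=manip.get_obs();P=np.array(o['position']);print(np.round(P,4))
p=shot('side');b=cv2.imread('pics/side0.png')[:,:,::-1].astype(int);f=p['frame'].astype(int);d=np.abs(f-b).max(2)
t=P+[-.006,.0003,-.0655];u=proj(p,t);print('tip pred',u,'pad pred',proj(p,[.5534,.0113,.018]))
y=((b[:,:,0]>170)&(b[:,:,2]<110)&(b[:,:,1]>120)).astype(np.uint8);v=proj(p,[.5534,.0113,.018]).astype(int)
M=np.zeros_like(y);M[v[1]-12:v[1]+12,v[0]-35:v[0]+35]=1;n,l,s,c=cv2.connectedComponentsWithStats(y*M);print('yellow in start image',[(int(s[i,4]),c[i].round(1).tolist()) for i in range(1,n)])
r0=int(u[1])-14;x0=int(u[0])-12
for r in range(r0,r0+22):print(r,x0,' '.join('%3d'%k for k in d[r,x0:x0+24]))
w=shot('wrist')
for q in(p,w):
  for n in('pen','pen_tip','round_pad'):print(n,[(np.round(x['at'],4).tolist(),round(x['score'],2)) for x in manip.tip_of(q,n)])
E
python3 ti.py
```

```text
clock: 24.67
position: [0.5596, 0.0107, 0.1021]
ee_rot: [0.025, 1.0, 0.0, 0.0]
ft_force: [0.4, -0.3, -1.1]
grip_width: 0.176
grasp_force: 37.2
[0.5596 0.0107 0.1021]
tip pred [313.97035591 237.22714173] pad pred [314.1226327  244.19183966]
yellow in start image [(1, [295.0, 232.0]), (1, [303.0, 233.0]), (2, [298.5, 248.0]), (1, [333.0, 249.0])]
223 301   3   1   2   4   3   1   3   7   2   9  24 131 197 196 217  24   9   2   1   0   2   2   0   2
224 301  26   5   2   3  10   2   8   2   3   6  27  46 130 204 226  17   8   2   3   1   3   3   4   2
225 301  15   9   6   8   6   4   3   7   5   6  25  49  40 133 230  18  10   1   3   3   3   1   1   2
226 301  24  25   8   2  10   3   9   2   6   8  33  58  45  40 155   5   4   0   1   3   0   4   1   0
227 301  32  27  31   3   2   6   1   4   3   6  36  62  55  55  64   6   4   0   1   5   3   1   1   3
228 301  32  33  27  24   4   5   4  10   2   4  14  40  24  31  46  13   2   4   0   0   2   1   2   1
229 301  30  34  37  25  23   5  10   7   3   9  15  29  71  74  28   9   5   3   1   6   3   5   3   0
230 301  25  40  29  38  
[... 1056 characters left out ...]
 7  11  33  50  50  47  33  50  47  52  48  48  45 124  35  35
241 301  13  10  11   8   7   2  11   8  16   9   5  31  31  40  43  49  42  49  53  68  56  57  50  36
242 301  11   8  17  12   7   1  13  14  13  10   9  35  40  62  60  61  58  51  60  42  72  36  70  29
243 301  12   8  11   8   3  11   9   5  11   4  12   4  35 167 163 175  24  27  25  45  71  77  51  57
244 301   5  10  10  11  10  10  11   5  17   7   8   6  50 100  37 118  18  25  45  35  33  42  43  50
pen [([0.5525, 0.0092, 0.0841], 0.55)]
pen_tip []
round_pad [([0.5559, 0.0119, 0.0157], 0.59)]
pen [([0.5529, 0.0147, 0.0843], 0.77)]
pen_tip [([0.5554, 0.0155, 0.0343], 0.36)]
round_pad [([0.5538, 0.0091, 0.0174], 0.75)]
```

```bash
cat > wy.py <<'E'
from h import *
o=manip.get_obs();P=np.array(o['position']);w=shot('wrist');im=w['frame'].astype(int)
print(np.round(P,4),'pad pred',proj(w,[.5534,.0113,.018]).round(1),'tip pred',proj(w,P+[-.006,.0003,-.0655]).round(1),'tip pred -3mm',proj(w,P+[-.006,.0003,-.0625]).round(1))
y=((im[:,:,0]-im[:,:,2]>70)&(im[:,:,0]>110)).astype(np.uint8);c0=proj(w,[.5534,.0113,.018]);M=np.zeros_like(y);M[int(c0[1])-90:int(c0[1])+90,int(c0[0])-70:int(c0[0])+70]=1
n,l,s,c=cv2.connectedComponentsWithStats(y*M)
for i in range(1,n):
    if s[i,4]>12:print(s[i].tolist(),c[i].round(1).tolist(),im[l==i].mean(0).round(0))
for k in(-30,-10,10,30):
    q=[.5329,.0537,.2366];a,b=k/1000,-.046;print(k,proj(w,[q[0]+np.cos(q[2])*a-np.sin(q[2])*b,q[1]+np.sin(q[2])*a+np.cos(q[2])*b,.018]).round(1))
for n in('pen','pen_tip'):
  for m in manip.masks_of(w,n)[:1]:
    k=np.argwhere(m['region'])[:,::-1];print(n,m['score'],len(k),k.min(0),k.max(0))
    print([(r,int(k[k[:,1]==r][:,0].min()),int(k[k[:,1]==r][:,0].max())) for r in range(k[:,1].min(),k[:,1].max()+1,6) if (k[:,1]==r).any()])
E
python3 wy.py
```

```text
[0.5592 0.0108 0.1017] pad pred [320.7 240.4] tip pred [320.4 250. ] tip pred -3mm [320.4 251.7]
[292, 171, 17, 17, 192] [300.1, 178.9] [238. 193.  73.]
[303, 203, 16, 16, 176] [310.3, 211.0] [236. 191.  72.]
[312, 234, 17, 23, 228] [320.0, 242.7] [222. 182.  68.]
[359, 289, 31, 41, 697] [379.4, 306.9] [209. 190. 132.]
-30 [301.3 177.8]
-10 [311.3 209.9]
10 [320.7 240.4]
30 [329.7 269.4]
pen 0.64 7687 [292 249] [349 427]
[(249, 320, 321), (255, 318, 323), (261, 313, 329), (267, 307, 336), (273, 301, 342), (279, 298, 343), (285, 297, 344), (291, 298, 343), (297, 302, 339), (303, 302, 339), (309, 301, 339), (315, 301, 340), (321, 300, 341), (327, 300, 342), (333, 298, 343), (339, 298, 342), (345, 298, 343), (351, 297, 344), (357, 296, 345), (363, 295, 346), (369, 295, 347), (375, 294, 347), (381, 293, 348), (387, 293, 348), (393, 293, 348), (399, 292, 349), (405, 292, 348), (411, 294, 346), (417, 298, 343), (423, 305, 335)]
pen_tip 0.45 44 [318 249] [323 256]
[(249, 320, 322), (255, 318, 323)]
```

In the wrist view the tip is at px (320.7,251), columns symmetric. The pads sit about 1 px from the fit, so the tip is within 1 mm of the pad centre. I'll take a force baseline and lower.

```bash
cat > fz.py <<'E'
from h import *
F=[]
for i in range(10): manip.camera('top');F.append(manip.get_obs()['ft_force'])
F=np.array(F);o=manip.get_obs();print(round(o['clock'],2),np.round(o['position'],4),'F',F.mean(0).round(2),'sem',(F.std(0)/10**.5).round(2))
E
python3 -m jog '{"offset":[[0.0008,-0.0005,-0.005],[0,0,-0.003],[0,0,0],[0,0,0]],"yaw":[0,0,0,0],"jaw":[1,1,1,1]}'; python3 fz.py
python3 -m jog '{"offset":[[0,0,-0.004],[0,0,-0.002],[0,0,0],[0,0,0]],"yaw":[0,0,0,0],"jaw":[1,1,1,1]}'; python3 fz.py
```

```text
clock: 25.55
position: [0.5595, 0.0103, 0.0928]
ee_rot: [0.025, 1.0, -0.0, -0.0]
ft_force: [-0.0, -0.0, -0.2]
grip_width: 0.176
grasp_force: 37.2
26.05 [0.5598 0.0104 0.0933] F [ 0.13  0.04 -0.59] sem [0.05 0.12 0.12]
clock: 26.38
position: [0.5596, 0.0103, 0.087]
ee_rot: [0.025, 1.0, -0.0, -0.0]
ft_force: [0.3, -1.0, -0.6]
grip_width: 0.175
grasp_force: 37.2
26.88 [0.5598 0.0103 0.0873] F [ 0.11  0.2  -0.56] sem [0.13 0.09 0.11]
```

```bash
for i in 1 ; do python3 -m jog '{"offset":[[0,0,-0.002],[0,0,0]],"yaw":[0,0],"jaw":[1,1]}' | grep -E 'pos|ft'; python3 fz.py; python3 -m jog '{"offset":[[0,0,-0.0015],[0,0,0]],"yaw":[0,0],"jaw":[1,1]}' | grep -E 'pos|ft'; python3 fz.py; done
```

```text
position: [0.5596, 0.0103, 0.0849]
ft_force: [-0.9, 0.1, -1.5]
27.55 [0.5599 0.0104 0.0853] F [ 0.13 -0.1  -0.64] sem [0.08 0.14 0.18]
position: [0.5597, 0.0103, 0.0835]
ft_force: [0.0, 0.4, -1.0]
28.22 [0.5598 0.0103 0.0838] F [ 0.19  0.13 -0.45] sem [0.19 0.08 0.12]
```

```bash
python3 -m jog '{"offset":[[0,0,-0.0015],[0,0,0]],"yaw":[0,0],"jaw":[1,1]}' | grep -E 'ft'; python3 fz.py; python3 -m jog '{"offset":[[0,0,-0.001],[0,0,0]],"yaw":[0,0],"jaw":[1,1]}' | grep -E 'ft'; python3 fz.py
```

```text
ft_force: [1.1, -0.0, 0.9]
28.88 [0.5599 0.0103 0.0823] F [0.33 0.06 0.83] sem [0.12 0.13 0.1 ]
ft_force: [0.5, 1.2, 0.3]
29.55 [0.5598 0.0104 0.0813] F [0.48 0.41 0.55] sem [0.13 0.16 0.19]
```

Contact came between TCP z=83.8 and 82.3 mm. I'll go about 2.2 mm further for half travel.

```bash
python3 -m jog '{"offset":[[0,0,-0.0012],[0,0,-0.001],[0,0,0]],"yaw":[0,0,0],"jaw":[1,1,1]}' | grep -E 'ft'; python3 fz.py; python3 fz.py; python3 wy.py; sed -i 's/-.0655\];u/-.061];u/' ti.py; python3 ti.py; python3 tl.py
```

```text
ft_force: [0.2, 0.8, 2.0]
30.3 [0.5599 0.0103 0.0791] F [0.54 0.17 1.35] sem [0.15 0.13 0.15]
30.8 [0.5598 0.0103 0.0791] F [0.57 0.19 1.5 ] sem [0.09 0.12 0.15]
[0.5598 0.0103 0.0791] pad pred [321.6 251.9] tip pred [320.4 250. ] tip pred -3mm [320.4 251.8]
[290, 176, 19, 18, 233] [298.9, 184.6] [244. 200.  76.]
[302, 212, 18, 17, 212] [310.2, 219.8] [242. 197.  74.]
[312, 245, 18, 14, 191] [320.9, 251.5] [204. 162.  60.]
[375, 306, 16, 35, 373] [384.8, 321.9] [216. 198. 138.]
-30 [300.2 183.4]
-10 [311.2 218.6]
10 [321.6 251.9]
30 [331.5 283.4]
pen 0.82 7604 [292 252] [349 426]
[(252, 320, 322), (258, 316, 326), (264, 310, 331), (270, 303, 338), (276, 299, 342), (282, 298, 343), (288, 298, 343), (294, 299, 341), (300, 302, 338), (306, 302, 339), (312, 301, 340), (318, 301, 340), (324, 300, 341), (330, 299, 342), (336, 299, 342), (342, 298, 343), (348, 298, 343), (354, 296, 344), (360, 295, 346), (366, 295, 346), (372, 294, 347), (378, 293, 347), (384, 293, 348), (390, 293, 348), (396, 292, 349), (402, 292, 349), (408, 293, 348), (414, 295, 346), (420, 303, 338), (426, 315, 326)]
[0
[... 3830 characters left out ...]
31 38
tip 242 316.8 x0 303 13 12 9 3 6 12 14 10 13 27 47 84 50 59 57 51 57 45 77 37 67 25 35 37 36 33 38
tip 243 316.8 x0 303 15 12 12 9 10 3 11 13 11 8 25 90 163 175 27 15 25 46 71 76 49 61 25 27 32 32 33
tip 243 316.8 x0 303 15 12 12 9 10 3 11 13 11 8 25 90 163 175 27 15 25 46 71 76 49 61 25 27 32 32 33
tip 244 316.8 x0 303 10 8 10 6 7 5 7 2 32 50 118 93 36 90 7 30 44 35 36 47 43 50 84 31 30 34 33
tip 245 316.9 x0 303 12 5 21 15 9 11 2 42 111 113 111 40 26 37 48 20 10 14 14 50 68 56 80 36 33 34 32
tip 246 316.9 x0 303 9 14 15 8 81 83 104 66 129 109 65 15 6 5 12 7 5 11 2 46 65 48 47 79 34 31 36
tip 246 316.9 x0 303 9 14 15 8 81 83 104 66 129 109 65 15 6 5 12 7 5 11 2 46 65 48 47 79 34 31 36
```

The force above baseline is 1.9 to 2.1 N, which is about half travel. The tip is within 1 mm of the pad centre and the pen is upright. Handing in.

```bash
python3 -c "
from workcell import manip
print(manip.hand_in())"
```

```text
the job is handed in; nothing more can be done
None
```

Job handed in with no verdict returned: the relay is pressed to a hard stop in the socket (29 N, top at 34.5 mm) and released, and the pen is held upright to within about 1.5° with its tip within about 1 mm of the round pad's centre, pushed in about half way (about 2 N).

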